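# Find the tin that rattles and hold it out

## Robot

A 6-joint arm with a two-finger parallel gripper is mounted at the origin on the work surface. World frame = base frame: x ahead of the robot, y to its left, z up, the work surface at z = 0. Lengths are in mm, angles in rad, forces in N, time in s.
With the tool pointing down it reaches from about 275 to 750 mm from the base axis. Payload 10.2 kg.
Tool frame: the origin (TCP) lies midway between the tips of the shut fingers; the grasp point (between the pads) lies grasp_offset behind it (grasp_offset is the distance from the TCP to the grasp point, in mm); x points along the fingers, z is the direction in which the jaws open and shut, and the axes are right-handed (so a half turn about x gives the same grasp; the last joint's range is limited). The gripper opens to 85 mm and grips with 20 to 120 N. Pads are 22 mm wide; open, the fingers measure 114 mm over their backs; the gripper's body (76 mm by 85 mm) begins 54 mm behind the grasp point. The pads swing forward as they close: fully open they stand 13 mm farther back than shut.
Start: joints at [1.024, 0.313, 1.498, -0, 1.331, -0.223], TCP at [167.053, 497.719, 231.294] pointing down, gripper open.
Joint ranges: [-2.94, 2.94], [-0.97, 2.17], [0.19, 2.56], [-1.23, 4.37], [0.02, 3.11], [-2.88, 2.88]. Speed limits (rad/s): [2.39, 2.39, 3.01, 3.14, 3.14, 3.14].

## Interface

Orientations are given as a unit quaternion [w, x, y, z].
In Python, from rig import sense, capture, calibration, finish_job, grasp_offset gives the robot as it stands.
- The arm moves only by the shell command python3 -m jog 'ROWS' [FORCE]. ROWS is JSON, a list of rows, each an object with "linear": the shift along the tool's x, y, z scaled (see below), a list of three; "rotation": the turn, a rotation vector about the tool's x, y, z scaled (see below), a list of three; "grip": the finger opening in mm, from 0 to 85.4. A call has 1 to 20 rows; each row is the pose to reach, as a shift and turn from the pose measured when the call began, along the tool's axes at that moment; what a row does not reach only later rows make up. The controller multiplies each number of a shift by 0.3 m and each number of a turn by 0.5 rad. A row lasts 1/12 s, in which the tool goes at most 41.7 mm and 7.16 degrees, less where a joint would pass 70% of its speed; a pose out of reach is approached as far as the arm can. A call with a number of a shift or a turn outside -1 to 1 is refused whole. A call with a gripper value outside its range is refused whole. The fingers move at their own pace and stop on an object; FORCE is the grip in N (left out, the last holds). Time passes only in rows, so rows that repeat a pose let the fingers close. It gives the time, the measured TCP pose, the force and the opening at its end, in the units of the state.
- sense(): the state, without advancing time (a new reading comes with each control period).
- capture(name): name is "scene" or "top"; returns (picture, depth): 384x512x3 uint8, red, green, blue; 384x512 float32, mm along the optical axis (not along the pixel's ray), 0 where there is no reading.
- calibration(name): a dict with "intrinsics" (3x3 intrinsics, pixels), "world_from_camera" (4x4, takes a point from camera to world coordinates). Camera axes: x right, y up, looking along -z (the intrinsics and any distortion apply to the point x, -y, -z); pixel columns grow to the right and rows downward; lengths in mm; the calibration is good to about 2 mm. A picture is of the moment at which its call begins. calibration takes no time and is no camera call.
- finish_job(): hands the job in, once; it reports no verdict.
The state is a dict: "time_s": time; "joints": joint angles; "dq": joint speeds; "tau": joint torques, N m; "eef_pos": TCP position; "ee_rot": TCP orientation; "force": force on the tool from outside, world axes, zero at the start; "wrist_torque": the same for the moment, N m; "grip_width": opening from 0.0 (shut) to 1.0 (fully open).
Only numpy, scipy, OpenCV 4.12 (cv2) and the standard library are available. Lean on these libraries where they do the work, as an engineer would, in place of code of your own. Each camera call takes 0.05 s, during which the arm holds its last target.

## Task

Slide the tin carriage along its rail by its handle, out from under the clear dust hood, until it clicks into the next station. Then lift and shake the sealed tins one at a time until you find the one in which something rattles, setting each silent tin back upright in a nest of the carriage. Finish while still holding the rattling tin up in the air, level and still, a hand's breadth or two above the middle of the grey foam pad, for the conservator to take; leave the carriage at its station and the other things on the bench alone.

Things in the scene. Friction and masses are not known exactly. Their poses are not given: they have to be found in the camera images.
- rail: fixed index rail, base 120 x 660 x 12 mm with two rods on which the tin carriage slides. Origin on the bench at mid-width; y along the rail, the way the carriage must go; x across. A clear dust hood, open at its +y end, stands on it from y = -310 to -70 mm, 110 mm wide, its top 108 mm above the bench; at the start it covers the tins
- carriage (a joint): travel of the tin carriage along the rail's y, m: 0 at the first station (hood), 0.240 at the next, end stops -0.008 and 0.285. Starts at 0. Runs easily (0.5 to 1 N); at each station a loose roller under the handle drops between two bumps, holds the carriage against about 2 N and draws it in from 5 mm either side. Orange pointers amid its sides then meet orange marks on the base
- handle (a point): middle of the bar of the steel bow handle at the leading (+y) end of the carriage. The bar runs across the rail, 12 mm thick, legs 60 mm apart, 112 mm above the bench; always outside the hood: at the start 75 mm clear of its edge. The nearest tin ends 46 mm from it, its top 86 mm above the bench
- station_next (a point): where nest_2 stands when the carriage is at the next station; axes as rail
- nest_1 (a point): middle of the floor of the rear nest on the carriage, 44 mm above the bench, axes as rail. A nest is 60 mm (x) by 76 mm (y), 3 mm of play round a tin, with a rim 5 mm high that leaves the middle 46 mm of the two long sides free for fingers. Nests are 84 mm apart along y
- nest_2 (a point): middle of the floor of the middle nest, else as nest_1
- nest_3 (a point): middle of the floor of the front nest (nearest the handle), else as nest_1
- tin_a_center (a point): centre of the sealed tin that starts in nest_1: rigid, 54 (x) by 70 (y) by 42 mm high, aluminium with a blue lid (top 14 mm), no label; the three look alike. Grip it high, by the lid, 8 to 10 mm above its centre. x across the flat sides to grip, y along the rail, z up. 110 to 620 g; weight alone does not tell which one rattles
- tin_b_center (a point): centre of the like tin that starts in nest_2. In one of the three tins, a different one each time, a heavy thing (180 g) is loose: it slides 32 mm along the tin's y and 12 mm along its x with little friction (it moves when tilted about 10 degrees or at over 2 m/s2) and knocks on the inner walls. The other two are packed tight: nothing moves inside
- tin_c_center (a point): centre of the like tin that starts in nest_3
- pad_top (a point): middle of the top of the grey foam handling pad, 160 x 160 x 16 mm, fixed on the bench beyond the rail, in front of the conservator
- beaker: glass beaker (bystander), 64 mm across, 85 mm high; origin at the centre of its underside
- bottle: white plastic bottle (bystander), 60 mm across, 140 mm high; origin at the centre of its underside
- brush: brush (bystander), 190 mm long, lying flat past the rail's +y end; origin under its middle, x along it
Not all that is in view belongs to the job. Leave any pink look-alike of the part that bears tin_c_center alone.

How it is judged (in metres and radians):
On the way, in this order (a step that is already met when the one before it is completed fails the run):
1. the carriage rests at the next station, all three tins standing on it (value of joint carriage between 0.236 and 0.244 m and velocity of joint carriage between -0.01 and 0.01 m/s and angle between each of tin_a_center, tin_b_center, tin_c_center's own z axis and vertical below 0.1 rad and z of tin_a_center in the frame of nest_2 between 0.018 and 0.024 m and x of tin_a_center in the frame of nest_2 between -0.008 and 0.008 m and contact force between each of tin_a, tin_b, tin_c and rail above 0.2 N and z of tin_b_center in the frame of nest_2 between 0.018 and 0.024 m and x of tin_b_center in the frame of nest_2 between -0.008 and 0.008 m and z of tin_c_center in the frame of nest_2 between 0.018 and 0.024 m and x of tin_c_center in the frame of nest_2 between -0.008 and 0.008 m), for 0.2 s.
2. a tin is shaken in the air, in the fingers, and its loose contents knock against its walls (((height (world z) of tin_a_center above 0.09 m and contact force between tin_a and the fingers above 1 N and contact force between any of tin_a_c1, tin_a_c2, tin_a_c3, tin_a_c4, tin_a_c5 and anything else above 0.4 N) or (height (world z) of tin_b_center above 0.09 m and contact force between tin_b and the fingers above 1 N and contact force between any of tin_b_c1, tin_b_c2, tin_b_c3, tin_b_c4, tin_b_c5 and anything else above 0.4 N) or (height (world z) of tin_c_center above 0.09 m and contact force between tin_c and the fingers above 1 N and contact force between any of tin_c_c1, tin_c_c2, tin_c_c3, tin_c_c4, tin_c_c5 and anything else above 0.4 N))).
At the end, for the whole second after the job is handed in: the rattling tin is held in the fingers, still and level (11 degrees), its centre within 50 mm of the pad's middle seen from above and 100 to 300 mm above the bench; the other two stand upright in nests of the carriage, which is within 4 mm of the next station (value of joint carriage between 0.236 and 0.244 m and ((horizontal distance between tin_a_center and pad_top below 0.05 m and height (world z) of tin_a_center between 0.1 and 0.3 m and angle between tin_a_center's own z axis and vertical below 0.2 rad and linear speed of tin_a below 0.04 m/s and contact force between tin_a and the fingers above 1 N and contact force between tin_a_c0 and anything else above 0.3 N and angle between each of tin_b_center, tin_c_center's own z axis and vertical below 0.1 rad and z of tin_b_center in the frame of nest_2 between 0.018 and 0.024 m and x of tin_b_center in the frame of nest_2 between -0.008 and 0.008 m and contact force between each of tin_b, tin_c and rail above 0.2 N and z of tin_c_center in the frame of nest_2 between 0.018 and 0.024 m and x of tin_c_center in the frame of nest_2 between -0.008 and 0.008 m) or (horizontal distance between tin_b_center and pad_top below 0.05 m and height (world z) of tin_b_center between 0.1 and 0.3 m and angle between tin_b_center's own z axis and vertical below 0.2 rad and linear speed of tin_b below 0.04 m/s and contact force between tin_b and the fingers above 1 N and contact force between tin_b_c0 and anything else above 0.3 N and angle between each of tin_a_center, tin_c_center's own z axis and vertical below 0.1 rad and z of tin_a_center in the frame of nest_2 between 0.018 and 0.024 m and x of tin_a_center in the frame of nest_2 between -0.008 and 0.008 m and contact force between each of tin_a, tin_c and rail above 0.2 N and z of tin_c_center in the frame of nest_2 between 0.018 and 0.024 m and x of tin_c_center in the frame of nest_2 between -0.008 and 0.008 m) or (horizontal distance between tin_c_center and pad_top below 0.05 m and height (world z) of tin_c_center between 0.1 and 0.3 m and angle between tin_c_center's own z axis and vertical below 0.2 rad and linear speed of tin_c below 0.04 m/s and contact force between tin_c and the fingers above 1 N and contact force between tin_c_c0 and anything else above 0.3 N and angle between each of tin_a_center, tin_b_center's own z axis and vertical below 0.1 rad and z of tin_a_center in the frame of nest_2 between 0.018 and 0.024 m and x of tin_a_center in the frame of nest_2 between -0.008 and 0.008 m and contact force between each of tin_a, tin_b and rail above 0.2 N and z of tin_b_center in the frame of nest_2 between 0.018 and 0.024 m and x of tin_b_center in the frame of nest_2 between -0.008 and 0.008 m))); the arm keeps its last pose, push and grip.
It fails at once if the beaker is moved more than 30 mm (distance of beaker from where it was at the start of the episode above 0.03 m).
It fails at once if the bottle is moved more than 30 mm (distance of bottle from where it was at the start of the episode above 0.03 m).
It fails at once if the brush is moved more than 30 mm (distance of brush from where it was at the start of the episode above 0.03 m).
It also fails if it takes over 72 s, if anything falls off the work surface, if the arm or the gripper's body presses on something with over 40 N, if the wrist force passes 120 N, or if a joint passes its speed limit or range.

## Working session

There is one attempt and no reset: what is moved stays moved. The work goes in short steps, Python scripts to look and compute and a shell command to move; the robot and the scene stay as the last step left them, time stands still between calls to the robot, and variables do not carry over. Pictures are saved under pics/ and viewed, and the job is handed in when it is done.

```bash
ls; mkdir -p pics; python3 - <<'E'
from rig import *
import cv2,numpy as np
print(sense()); print(grasp_offset if not callable(grasp_offset) else grasp_offset())
for n in ("scene","top"):
    p,d=capture(n); cv2.imwrite(f"pics/{n}0.png",p[:,:,::-1]); np.save(f"pics/{n}0.npy",d)
    np.save(f"pics/{n}0c.npy",p)
    c=calibration(n); print(n,c)
E
```

```text
pics
{'time_s': 0.0, 'joints': array([ 1.02360299e+00,  3.13442113e-01,  1.49842693e+00, -5.58023771e-05,
        1.33101563e+00, -2.23407072e-01]), 'dq': array([ 1.90401183e-03,  3.67743220e-06, -7.99362539e-04,  1.51007626e-04,
        9.58450781e-04, -1.61094771e-05]), 'tau': array([-1.46810344e-03, -4.12285995e+01, -2.59731030e+01, -3.57983390e-04,
        4.35374823e-03, -5.89443835e-05]), 'eef_pos': array([166.9227512 , 497.48219267, 230.74293949]), 'ee_rot': array([ 0.57363927, -0.41306782,  0.57446578,  0.41267667]), 'force': array([ 0.23478828,  0.29256046, -0.05335951]), 'wrist_torque': array([-0.0204889 ,  0.00870759, -0.03223158]), 'grip_width': 1.0017653112915388}
18.700000000000003
scene {'intrinsics': array([[414.04360616,   0.        , 250.52977874],
       [  0.        , 414.04360616, 191.13009427],
       [  0.        ,   0.        ,   1.        ]]), 'world_from_camera': array([[-2.93830170e-01, -7.60408890e-01,  5.79173679e-01,
         1.24291394e+03],
       [ 9.55854833e-01, -2.32279645e-01,  1.79965845e-01,
         2.51035758e+02],
       [-2.31737154e-03,  6.06485355e-01,  7.95091280e-01,
         1.08202119e+03],
       [ 0.00000000e+00,  0.00000000e+00,  0.00000000e+00,
         1.00000000e+00]])}
top {'intrinsics': array([[348.5396815 ,   0.        , 257.72221616],
       [  0.        , 348.5396815 , 191.30942051],
       [  0.        ,   0.        ,   1.        ]]), 'world_from_camera': array([[ 2.19114205e-02,  9.88692577e-01, -1.48347153e-01,
         3.55506944e+02],
       [-9.99480576e-01,  2.51702210e-02,  2.01255733e-02,
         2.84975632e+01],
       [ 2.36319355e-02,  1.47829118e-01,  9.88730541e-01,
         1.05911773e+03],
       [ 0.00000000e+00,  0.00000000e+00,  0.00000000e+00,
         1.00000000e+00]])}
```

View pics/scene0.png

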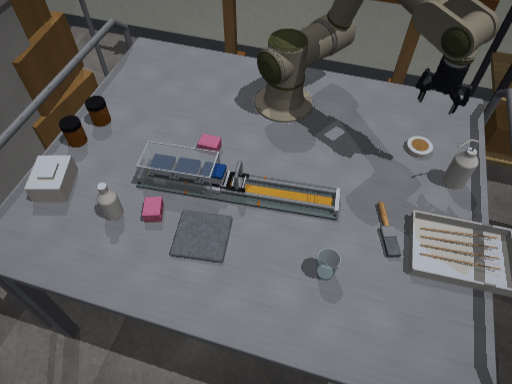

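View pics/top0.png

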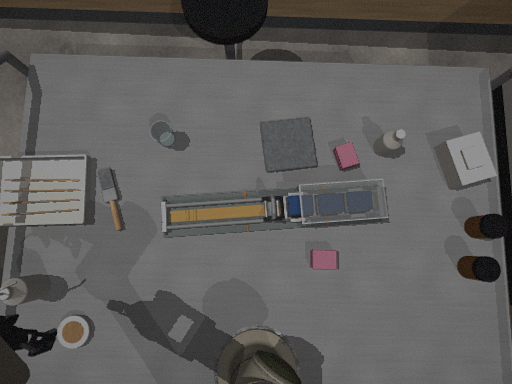

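The scene shows the carriage, with three blue-lidded tins partly under the hood (scene ~(160-225,160)). The steel handle is at ~(240,177), the pad at (201,236), and the pink look-alikes at (208,143) and (152,209). The beaker is at (327,265), the bottle at (110,205) and the brush at (388,230). The top view agrees: rail from (163,215) to (388,200), handle ~(278,208), pad (289,145).

```bash
cat > h.py <<'E'
import numpy as np,cv2
from rig import *
def w2p(n,P):
    c=calibration(n);T=np.linalg.inv(c["world_from_camera"]);q=T[:3,:3]@np.array(P,float)+T[:3,3]
    u=c["intrinsics"]@np.array([q[0],-q[1],-q[2]]);return u[:2]/u[2]
def ray(n,u,v,z):
    c=calibration(n);T=c["world_from_camera"];K=c["intrinsics"]
    d=np.array([(u-K[0,2])/K[0,0],-(v-K[1,2])/K[1,1],-1]);d=T[:3,:3]@d;o=T[:3,3]
    return o+d*(z-o[2])/d[2]
def pt(n,u,v,dep):
    c=calibration(n);T=c["world_from_camera"];K=c["intrinsics"]
    return T[:3,:3]@(np.array([(u-K[0,2])/K[0,0],-(v-K[1,2])/K[1,1],-1])*dep)+T[:3,3]
def grab(n,name,box=None,s=1):
    p,d=capture(n);np.save(f"pics/{name}.npy",d);np.save(f"pics/{name}c.npy",p)
    crop(p,name,box,s);return p,d
def crop(p,name,box,s):
    im=p[:,:,::-1]
    if box: x0,y0,x1,y1=box; im=im[y0:y1,x0:x1]
    cv2.imwrite(f"pics/{name}.png",cv2.resize(im,None,fx=s,fy=s,interpolation=cv2.INTER_CUBIC))
E
python3 - <<'E'
from h import *
t=np.load("pics/top0c.npy");s=np.load("pics/scene0c.npy")
crop(t,"top_z",(155,170,395,250),3.3); crop(s,"sc_z",(125,125,350,275),3.5)
E
```

```text
(no output)
```

View pics/top_z.png

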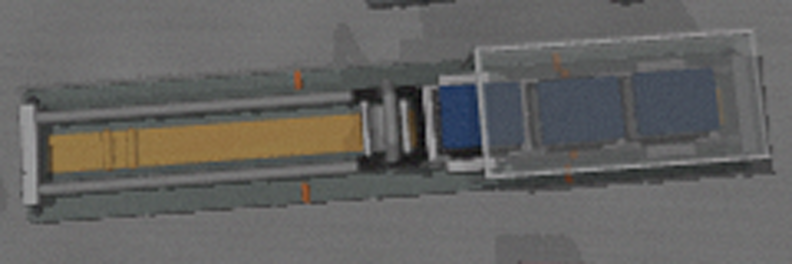

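View pics/sc_z.png

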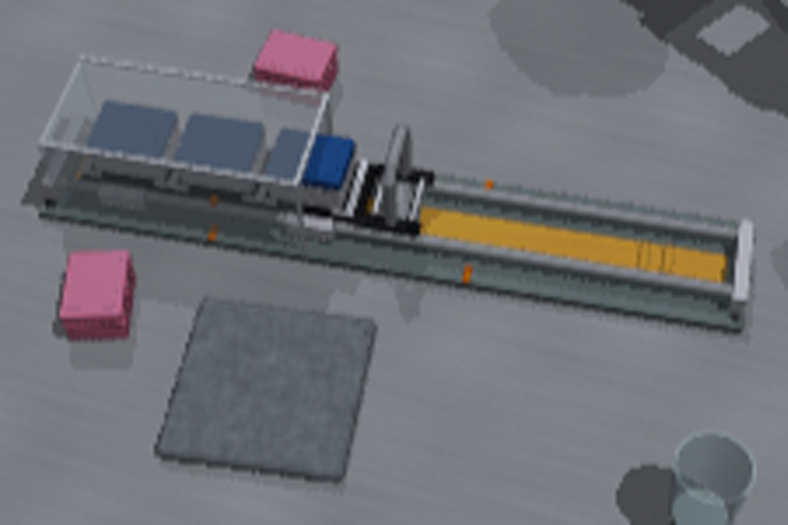

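```bash
python3 - <<'E'
from h import *
for n in("top","scene"):
    p=np.load(f"pics/{n}0c.npy");d=np.load(f"pics/{n}0.npy")
    hsv=cv2.cvtColor(p,cv2.COLOR_RGB2HSV)
    m=cv2.inRange(hsv,(4,150,110),(14,255,255))
    k,l,st,ce=cv2.connectedComponentsWithStats(m)
    print(n)
    for i in range(1,k):
        if st[i,4]>=3 and 120<ce[i,0]<400 and 120<ce[i,1]<280: print("or",ce[i],st[i,4],ray(n,*ce[i],12))
    # pad
    g=cv2.inRange(p,(45,50,50),(90,90,90))
    # tall pts: depth points near z=112
    T=calibration(n);vv,uu=np.mgrid[:384,:512];P=np.array([pt(n,u,v,1) for u,v in [(0,0)]])
    c=calibration(n);K=c["intrinsics"];W=c["world_from_camera"]
    X=np.stack([(uu-K[0,2])/K[0,0],-(vv-K[1,2])/K[1,1],-np.ones_like(uu,float)],-1)*d[...,None]
    X=X@W[:3,:3].T+W[:3,3]
    np.save(f"pics/{n}X.npy",X)
    cu,cv=(278,206) if n=="top" else (240,175)
    sel=np.zeros_like(d,bool);sel[cv-22:cv+22,cu-12:cu+14]=1
    sel&=(d>0)&(X[...,2]>100)&(X[...,2]<125)
    Q=X[sel];print("handle",len(Q),Q.mean(0),Q.min(0),Q.max(0))
    b=cv2.inRange(hsv,(105,170,60),(125,255,255));b[:120]=0
    b[280:]=0
    ys,xs=np.nonzero(b);print("blue",len(xs),xs.mean(),ys.mean(),X[ys,xs].min(0),X[ys,xs].max(0),np.median(X[ys,xs],0))
    pk=cv2.inRange(hsv,(160,100,80),(175,255,255));k,l,st,ce=cv2.connectedComponentsWithStats(pk)
    for i in range(1,k):
        if st[i,4]>50: q=X[l==i];print("pink",ce[i],q.mean(0),q[:,2].max())
    m=(np.abs(X[...,2]-16)<5)&(d>0); sub=np.zeros_like(m)
    if n=="top": sub[110:180,255:325]=1
    else: sub[205:265,165:240]=1
    q=X[m&sub];print("pad",len(q),np.median(q,0),q.min(0),q.max(0),(q.min(0)+q.max(0))/2)
    for nm,(u,v) in {"beak":((160,128),(327,265)),"bot":((393,140),(110,205)),"brush":((111,198),(388,230))}.items():
        u,v=(u,v)[n!="top"];q=X[v-10:v+11,u-10:u+11];q=q[(q[...,2]>15)];print(nm,len(q),q.mean(0) if len(q) else "", q.max(0) if len(q) else "")
E
```

```text
top
or [245. 194.] 5 [503.38467548  45.58004034  12.        ]
or [247.375 228.25 ] 8 [400.20907936  35.6637586   12.        ]
handle 108 [457.17910781 -32.80745843 113.23029725] [423.30472345 -40.07604554 100.42474426] [492.34138655 -24.95644636 120.32597589]
blue 1 298.0 196.0 [ 491.71786866 -106.12147786   80.91503893] [ 491.71786866 -106.12147786   80.91503893] [ 491.71786866 -106.12147786   80.91503893]
pad 2456 [661.5317973  -83.15561483  15.33025363] [ 575.78246539 -170.76639382   11.00225267] [749.53056224   4.72609709  20.93287979] [662.65651382 -83.02014837  15.96756623]
beak 271 [679.41668746 298.92032845  76.89746008] [ 701.48613003  323.67733979 1059.11773097]
bot 384 [ 653.44085807 -367.07893543  117.58281282] [ 692.25675309   28.49756316 1059.11773097]
brush 228 [485.52765348 445.78666397  27.97484444] [ 510.82202387  475.43396143 1059.11773097]
scene
or [185. 192.] 3 [ 529.02021048 -193.5868248    12.        ]
or [258.5 201.5] 4 [495.8043762   45.37268322  12.        ]
handle 71 [469.29738789 -31.61336584 113.52627908] [433.60008863 -40.34460448 101.2229654 ] [497.6115
[... 157 characters left out ...]
78238] [469.14654505 -94.03840299  86.30914191]
pink [209.47794118 142.31985294] [ 325.11246086 -182.46457152   44.15620805] 1082.0211901663322
pink [152.38672769 209.10526316] [ 639.04427563 -251.26959872   41.91144188] 1082.0211901663322
pad 2345 [671.02901392 -81.50484255  15.88412207] [ 575.01610586 -171.38016129   11.00536034] [754.30629614   5.03274062  20.98066854] [664.661201   -83.17371034  15.99301444]
beak 384 [679.3189552  293.03435989  60.93164178] [1242.91393674  321.13766473 1082.02119017]
bot 402 [ 682.36171103 -361.98986955   76.23306394] [1242.91393674  251.03575783 1082.02119017]
brush 235 [500.03421776 448.35166876  28.30878362] [1242.91393674  476.25058885 1082.02119017]
```

```bash
cat >> h.py <<'E'
from scipy.spatial.transform import Rotation as Ro
def tool():
    s=sense();q=s["ee_rot"];return np.array(s["eef_pos"]),Ro.from_quat([q[1],q[2],q[3],q[0]])
def to(P,zdir=None,target=None):
    """print scaled linear & rotation to bring TCP to P with tool x down and z along zdir"""
    p,R=tool();M=R.as_matrix();lin=M.T@(np.array(P,float)-p)
    out=[lin/300]
    if zdir is not None:
        z=np.array([*zdir,0.]);z/=np.linalg.norm(z)
        best=None
        for s in(1,-1):
            x=np.array([0,0,-1.]);N=np.stack([x,np.cross(s*z,x),s*z],1)
            rv=(R.inv()*Ro.from_matrix(N)).as_rotvec()
            print("rot opt",s,np.round(rv/0.5,4),"deg",np.round(np.degrees(rv),1))
    print("pos",np.round(p,1),"axes",np.round(M,3).tolist(),"lin",np.round(lin/300,4))
E
python3 - <<'E'
from h import *
for a in [(40,118,360,97,36),(40,190,360,163,36),(30,220,770,170,12),(40,92,350,75,12)]:
    A=ray("top",155+a[0]/3.3,170+a[1]/3.3,a[4]);B=ray("top",155+a[2]/3.3,170+a[3]/3.3,a[4])
    d=A-B;print(np.degrees(np.arctan2(-d[0],d[1])),A,B)
for a in [(675,103),(580,110),(459,118)]: print("tin?",ray("top",155+a[0]/3.3,170+a[1]/3.3,86))
for a in [(124+0,0)]: pass
for a in [(133,128),(220,143)]: print("tin? scene",ray("scene",125+a[0]/3.5,125+a[1]/3.5,86))
for a in [(560,65),(570,150)]: print("mark1",ray("top",155+a[0]/3.3,170+a[1]/3.3,12))
th=np.radians(5.3);to([457,-33,160],(-np.sin(th),np.cos(th)));to([457,-33,160],(np.cos(th),np.sin(th)))
E
```

```text
5.205369327486452 [459.41990135 272.41070233  36.        ] [485.30361214 -11.70840742  36.        ]
6.161438319360125 [395.78906896 268.58077277  36.        ] [426.17004368 -12.84482427  36.        ]
5.148694965069352 [369.75040746 281.52178251  12.        ] [ 430.26763738 -390.11320093   12.        ]
4.621979492226031 [485.67117244 279.56568967  12.        ] [508.51913469  -3.05152249  12.        ]
tin? [ 480.50644531 -280.23827484   86.        ]
tin? [ 472.4437641  -198.26165059   86.        ]
tin? [463.02611877 -94.52633546  86.        ]
tin? scene [ 485.47140964 -277.42157355   86.        ]
tin? scene [ 479.04422963 -194.35376267   86.        ]
mark1 [ 522.8016651 -197.2862563   12.       ]
mark1 [ 444.24571595 -205.963087     12.        ]
rot opt 1 [-0.8327 -0.002  -0.001 ] deg [-23.9  -0.1  -0. ]
rot opt -1 [ 5.4505e+00 -1.3000e-03  2.8000e-03] deg [ 1.561e+02 -0.000e+00  1.000e-01]
pos [166.9 497.5 230.8] axes [[-0.001, -0.948, 0.318], [-0.001, 0.318, 0.948], [-1.0, 0.0, -0.001]] lin [ 0.2371 -1.4794 -1.3686]
rot opt 1 [ 2.3089e+00 -2.2000e-03  8.0000e-04] deg [66.1 -0.1  0. ]
rot opt -1 [-3.9743e+00 -9.0000e-04 -2.5000e-03] deg [-1.139e+02 -0.000e+00 -1.000e-01]
pos [166.9 497.5 230.8] axes [[-0.001, -0.948, 0.318], [-0.001, 0.318, 0.948], [-1.0, 0.0, -0.001]] lin [ 0.2371 -1.4794 -1.3686]
```

```bash
R='{"linear":[0.0,-0.75,-0.69],"rotation":[-0.833,0,0],"grip":40}'; python3 -m jog '[{"linear":[0.0,-0.75,-0.69],"rotation":[-0.833,0,0],"grip":40},{"linear":[0.0,-0.75,-0.69],"rotation":[-0.833,0,0],"grip":40},{"linear":[0.0,-0.75,-0.69],"rotation":[-0.833,0,0],"grip":40},{"linear":[0.0,-0.75,-0.69],"rotation":[-0.833,0,0],"grip":40},{"linear":[0.0,-0.75,-0.69],"rotation":[-0.833,0,0],"grip":40},{"linear":[0.0,-0.75,-0.69],"rotation":[-0.833,0,0],"grip":40},{"linear":[0.0,-0.75,-0.69],"rotation":[-0.833,0,0],"grip":40},{"linear":[0.0,-0.75,-0.69],"rotation":[-0.833,0,0],"grip":40},{"linear":[0.0,-0.75,-0.69],"rotation":[-0.833,0,0],"grip":40}]' 20
python3 - <<'E'
from h import *
th=np.radians(5.3);to([459,-33,160],(-np.sin(th),np.cos(th)))
E
```

```text
time_s: 0.85
eef_pos: [316.1, 226.4, 230.9]
ee_rot: [-0.477, 0.522, -0.478, -0.521]
force: [-0.0, 0.6, -0.2]
grip_width: 0.467
rot opt 1 [-0.0096 -0.0038 -0.001 ] deg [-0.3 -0.1 -0. ]
rot opt -1 [ 6.2736e+00 -1.6000e-03  6.0000e-03] deg [179.7  -0.    0.2]
pos [316.1 226.4 230.9] axes [[-0.0, -0.996, -0.088], [-0.002, -0.088, 0.996], [-1.0, 0.001, -0.002]] lin [ 0.2377 -0.3989 -0.9027]
```

```bash
python3 -m jog '[{"linear":[0.12,-0.40,-0.90],"rotation":[0,0,0],"grip":40},{"linear":[0.12,-0.40,-0.90],"rotation":[0,0,0],"grip":40},{"linear":[0.23,-0.40,-0.90],"rotation":[0,0,0],"grip":40},{"linear":[0.23,-0.40,-0.90],"rotation":[0,0,0],"grip":40},{"linear":[0.23,-0.40,-0.90],"rotation":[0,0,0],"grip":40},{"linear":[0.23,-0.40,-0.90],"rotation":[0,0,0],"grip":40},{"linear":[0.23,-0.40,-0.90],"rotation":[0,0,0],"grip":40},{"linear":[0.23,-0.40,-0.90],"rotation":[0,0,0],"grip":40},{"linear":[0.23,-0.40,-0.90],"rotation":[0,0,0],"grip":40},{"linear":[0.23,-0.40,-0.90],"rotation":[0,0,0],"grip":40}]'
python3 - <<'E'
from h import *
th=np.radians(5.3);to([459,-33,94],(-np.sin(th),np.cos(th)))
grab("scene","a1",(125,125,350,275),3.5)
E
```

```text
time_s: 1.68
eef_pos: [458.9, -31.6, 162.0]
ee_rot: [0.477, -0.521, 0.478, 0.521]
force: [-0.3, 0.8, -0.5]
grip_width: 0.467
rot opt 1 [-0.0111 -0.0019 -0.0035] deg [-0.3 -0.1 -0.1]
rot opt -1 [ 6.2721e+00 -5.4000e-03  3.0000e-03] deg [ 1.797e+02 -2.000e-01  1.000e-01]
pos [458.9 -31.6 162. ] axes [[-0.002, -0.996, -0.087], [-0.001, -0.087, 0.996], [-1.0, 0.002, -0.001]] lin [ 2.266e-01 -2.000e-04 -4.600e-03]
```

View pics/a1.png

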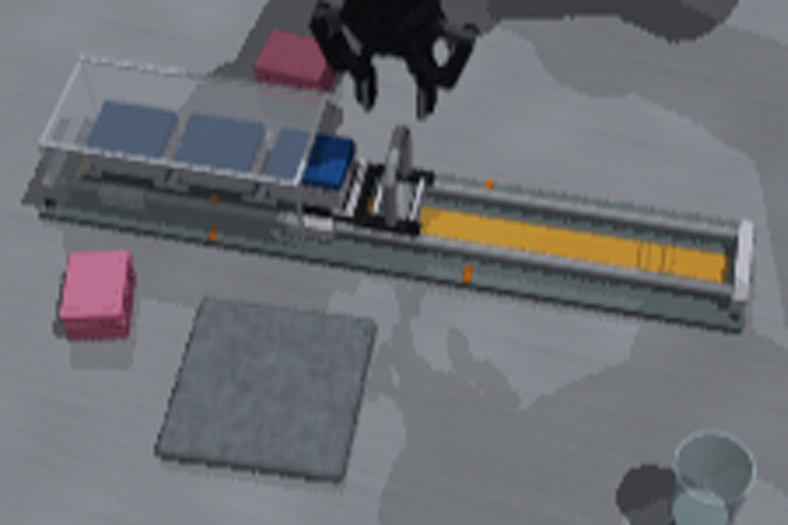

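The fingertips at crop (367,105) and (427,110) straddle the bar at (402,140). Next I lower and grip it.

```bash
python3 -m jog '[{"linear":[0.11,0,-0.003],"rotation":[0,0,0],"grip":40},{"linear":[0.222,0,-0.003],"rotation":[0,0,0],"grip":40},{"linear":[0.222,0,-0.003],"rotation":[0,0,0],"grip":40},{"linear":[0.222,0,-0.003],"rotation":[0,0,0],"grip":40},{"linear":[0.222,0,-0.003],"rotation":[0,0,0],"grip":8},{"linear":[0.222,0,-0.003],"rotation":[0,0,0],"grip":8},{"linear":[0.222,0,-0.003],"rotation":[0,0,0],"grip":8},{"linear":[0.222,0,-0.003],"rotation":[0,0,0],"grip":8},{"linear":[0.222,0,-0.003],"rotation":[0,0,0],"grip":8},{"linear":[0.222,0,-0.003],"rotation":[0,0,0],"grip":8},{"linear":[0.222,0,-0.003],"rotation":[0,0,0],"grip":8}]' 20
python3 - <<'E'
from h import *
th=np.radians(5.3);p,R=tool();print(sense()["force"],sense()["grip_width"]*85.4)
u=np.array([-np.sin(th),np.cos(th),0]);to(p+u*240,(-np.sin(th),np.cos(th)))
E
```

```text
time_s: 2.65
eef_pos: [459.9, -32.2, 97.8]
ee_rot: [-0.477, 0.523, -0.477, -0.52]
force: [-1.0, 0.7, 8.1]
grip_width: 0.132
[-0.97740828  0.68510441  8.08356283] 11.275814075993356
rot opt 1 [-0.0079 -0.0057  0.0047] deg [-0.2 -0.2  0.1]
rot opt -1 [6.2752 0.0073 0.0089] deg [179.8   0.2   0.3]
pos [459.9 -32.2  97.8] axes [[0.003, -0.996, -0.088], [-0.003, -0.088, 0.996], [-1.0, -0.002, -0.003]] lin [-0.0023  0.0032  0.8   ]
```

```bash
python3 -m jog '[{"linear":[-0.005,0,0.01],"rotation":[0,0,0],"grip":8},{"linear":[-0.006,0,0.04],"rotation":[0,0,0],"grip":8},{"linear":[-0.006,0,0.08],"rotation":[0,0,0],"grip":8},{"linear":[-0.006,0,0.13],"rotation":[0,0,0],"grip":8},{"linear":[-0.006,0.001,0.18],"rotation":[0,0,0],"grip":8},{"linear":[-0.006,0.001,0.23],"rotation":[0,0,0],"grip":8},{"linear":[-0.006,0.001,0.28],"rotation":[0,0,0],"grip":8},{"linear":[-0.006,0.001,0.33],"rotation":[0,0,0],"grip":8},{"linear":[-0.006,0.002,0.38],"rotation":[0,0,0],"grip":8},{"linear":[-0.006,0.002,0.43],"rotation":[0,0,0],"grip":8},{"linear":[-0.006,0.002,0.48],"rotation":[0,0,0],"grip":8},{"linear":[-0.006,0.002,0.53],"rotation":[0,0,0],"grip":8},{"linear":[-0.006,0.003,0.58],"rotation":[0,0,0],"grip":8},{"linear":[-0.006,0.003,0.63],"rotation":[0,0,0],"grip":8},{"linear":[-0.006,0.003,0.68],"rotation":[0,0,0],"grip":8},{"linear":[-0.006,0.003,0.72],"rotation":[0,0,0],"grip":8},{"linear":[-0.006,0.003,0.75],"rotation":[0,0,0],"grip":8},{"linear":[-0.006,0.003,0.78],"rotation":[0,0,0],"grip":8},{"linear":[-0.006,0.003,0.80],"rotation":[0,0,0],"grip":8},{"linear":[-0.006,0.003,0.80],"rotation":[0,0,0],"grip":8}]'
python3 - <<'E'
from h import *
p,R=tool();print(sense()["force"],p,np.hypot(*(p-[459.9,-32.2,97.8])[:2]))
grab("scene","b1",(125,125,350,275),3.5); grab("top","b1t",(155,170,395,250),3.3)
E
```

```text
time_s: 4.32
eef_pos: [436.7, 208.0, 99.2]
ee_rot: [-0.477, 0.523, -0.478, -0.521]
force: [-7.3, -0.6, 1.9]
grip_width: 0.132
[-7.25529163 -0.5771715   1.88776484] [436.72354611 207.98708205  99.21568195] 241.30267797510373
```

View pics/b1.png

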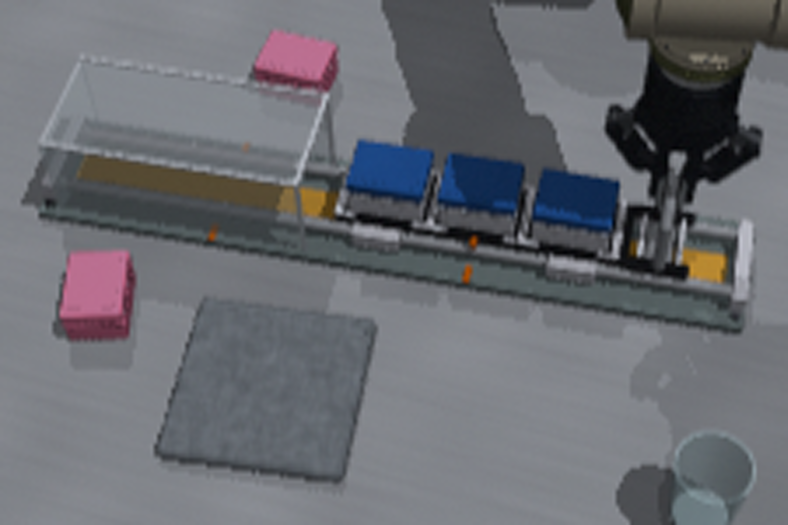

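View pics/b1t.png

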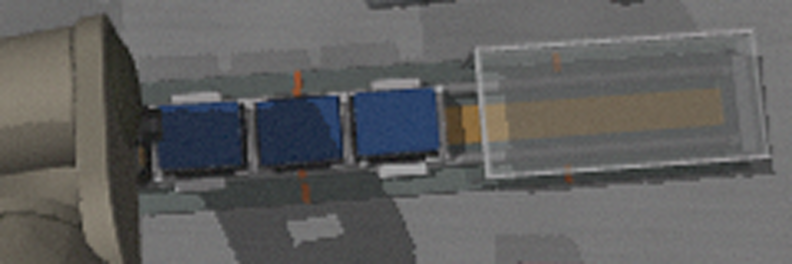

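The pointers meet the marks at crop (473,243)/(467,272) in scene and (297,80)/(306,187) in top, and the tins are clear of the hood. I'll release and raise.

```bash
python3 -m jog '[{"linear":[0,0,-0.003],"rotation":[0,0,0],"grip":36},{"linear":[0,0,-0.003],"rotation":[0,0,0],"grip":36},{"linear":[0,0,-0.003],"rotation":[0,0,0],"grip":36},{"linear":[0,0,-0.003],"rotation":[0,0,0],"grip":36},{"linear":[-0.1,0,-0.003],"rotation":[0,0,0],"grip":36},{"linear":[-0.2,0,-0.003],"rotation":[0,0,0],"grip":36},{"linear":[-0.35,0.0,-0.003],"rotation":[0.5,0,0],"grip":85},{"linear":[-0.35,0.0,-0.003],"rotation":[0.5,0,0],"grip":85},{"linear":[-0.35,0,-0.003],"rotation":[0.98,0,0],"grip":85},{"linear":[-0.35,0,-0.003],"rotation":[0.98,0,0],"grip":85}]'
python3 - <<'E'
from h import *
print(sense()["joints"],sense()["force"])
grab("scene","c1",(125,125,350,275),3.5); grab("top","c1t",(155,170,395,250),3.3)
for n,f in(("top","c1t"),("scene","c1")):
    p=np.load(f"pics/{f}c.npy");d=np.load(f"pics/{f}.npy")
    hsv=cv2.cvtColor(p,cv2.COLOR_RGB2HSV)
    m=cv2.inRange(hsv,(104,120,40),(125,255,255));m=cv2.morphologyEx(m,cv2.MORPH_OPEN,np.ones((3,3)))
    k,l,st,ce=cv2.connectedComponentsWithStats(m)
    for i in range(1,k):
        if st[i,4]<100:continue
        c,_=cv2.findContours((l==i).astype(np.uint8),0,1)[:2]
        r=cv2.minAreaRect(c[0]);zz=[pt(n,x,y,d[y,x])[2] for y,x in zip(*np.nonzero(l==i))]
        print(n,ce[i].round(1),st[i,:5],"z",np.median(zz).round(1),"cen",ray(n,*ce[i],86).round(1),r)
    o=cv2.inRange(hsv,(2,130,90),(15,255,255));k,l,st,ce=cv2.connectedComponentsWithStats(o)
    for i in range(1,k):
        if st[i,4]>=2 and 120<ce[i,0]<400 and 120<ce[i,1]<280: print("or",ce[i],st[i,4])
E
```

```text
time_s: 5.25
eef_pos: [437.2, 206.7, 205.1]
ee_rot: [0.591, -0.39, 0.59, 0.387]
force: [0.2, 0.4, 0.0]
grip_width: 0.96
[ 0.20026115  0.24408459  1.65960097 -0.0028838   1.23560245 -0.9621872 ] [0.20139116 0.37296322 0.00443717]
top [276.9 205.5] [263 197  25  19 365] z 85.8 cen [462.5 -46.2  86. ] ((275.0, 206.0), (18.0, 24.0), 90.0)
top [247.3 205.7] [233 199  25  19 237] z 85.5 cen [460.  37.  86.] ((245.0, 208.0), (18.0, 24.0), 90.0)
top [215.9 204.1] [204 201  23   9 132] z 85.5 cen [462.2 125.   86. ] ((215.1438446044922, 205.15708923339844), (7.782723426818848, 22.217344284057617), 86.18592071533203)
or [244.53846154 195.        ] 13
or [246.33333333 222.66666667] 3
or [327.  223.5] 2
or [247. 228.] 5
scene [235.5 173.3] [224 165  24  17 326] z 86.0 cen [463.9 -40.   86. ] ((235.5540771484375, 173.17568969726562), (22.522663116455078, 14.960308074951172), 9.462322235107422)
scene [261.7 177.1] [250 169  24  17 328] z 86.5 cen [454.9  42.5  86. ] ((261.5599670410156, 177.07998657226562), (22.627416610717773, 14.7078218460083), 8.130102157592773)
scene [288.8 181.9] [277 174  24  17 333] z 86.4 cen [449.  127.7  86. ] ((288.5982666015625, 181.86126708984375), (22.88460922241211, 14.749547958374023), 8.746161460876465)
or [185.4 191.8] 5
or [259.6 193.8] 5
or [258. 203.] 11
```

View pics/c1.png

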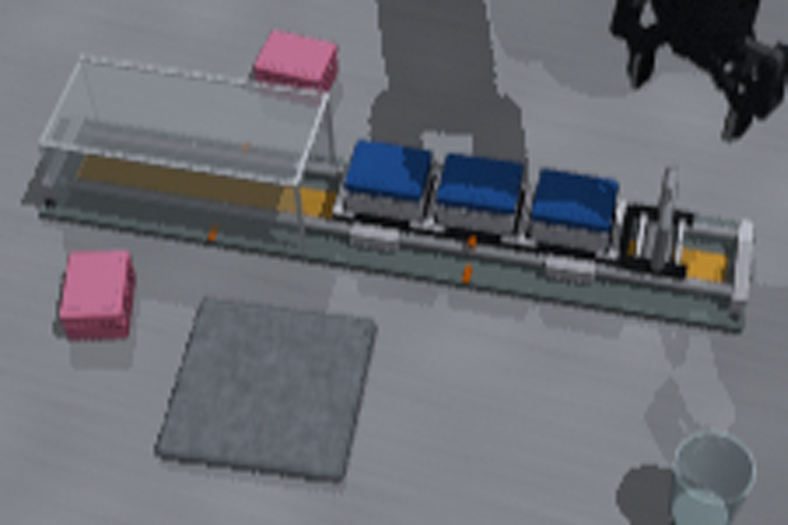

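View pics/c1t.png

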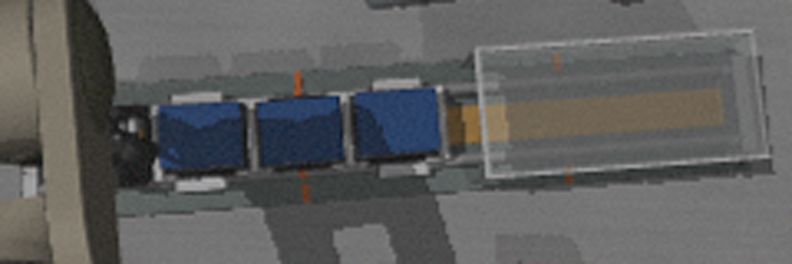

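```bash
python3 - <<'E'
from h import *
th=np.radians(5.2);ux=np.array([np.cos(th),np.sin(th)]);uy=np.array([-np.sin(th),np.cos(th)])
for n,f in(("top","c1t"),("scene","c1")):
    p=np.load(f"pics/{f}c.npy");hsv=cv2.cvtColor(p,cv2.COLOR_RGB2HSV)
    m=cv2.inRange(hsv,(100,90,25),(128,255,255));m[:150]=0;m[230:]=0
    m=cv2.morphologyEx(m,cv2.MORPH_OPEN,np.ones((3,3)))
    k,l,st,ce=cv2.connectedComponentsWithStats(m)
    for i in range(1,k):
        if st[i,4]<100:continue
        ys,xs=np.nonzero(l==i);Q=np.array([ray(n,x,y,86)[:2] for x,y in zip(xs,ys)])
        a=Q@ux;b=Q@uy
        e=lambda t:(np.percentile(t,3),np.percentile(t,97))
        print(n,st[i],"x-ext",np.round(e(a),1),"y-ext",np.round(e(b),1),"cen",np.round(ux*np.mean(e(a))+uy*np.mean(e(b)),1))
E
```

```text
top [262 197  26  20 463] x-ext [429.4 479.4] y-ext [-114.4  -49.7] cen [460.  -40.5]
top [233 199  26  21 479] x-ext [427.7 478.5] y-ext [-32.2  33.2] cen [451.2  41.5]Traceback (most recent call last):
  File "<stdin>", line 10, in <module>
  File "h.py", line 7, in ray
    c=calibration(n);T=c["world_from_camera"];K=c["intrinsics"]
ValueError: time passes only in moves, steps and waits
```

```bash
sed -i 's/^from rig import \*/from rig import *\nfrom rig import calibration as _cal\nimport functools\ncalibration=functools.lru_cache(None)(_cal)/' h.py; python3 - <<'E'
from h import *
th=np.radians(5.2);ux=np.array([np.cos(th),np.sin(th)]);uy=np.array([-np.sin(th),np.cos(th)])
for n,f in(("top","c1t"),("scene","c1")):
    p=np.load(f"pics/{f}c.npy");hsv=cv2.cvtColor(p,cv2.COLOR_RGB2HSV)
    m=cv2.inRange(hsv,(100,90,25),(128,255,255));m[:150]=0;m[230:]=0
    m=cv2.morphologyEx(m,cv2.MORPH_OPEN,np.ones((3,3)))
    k,l,st,ce=cv2.connectedComponentsWithStats(m)
    for i in range(1,k):
        if st[i,4]<100:continue
        ys,xs=np.nonzero(l==i);Q=np.array([ray(n,x,y,86)[:2] for x,y in zip(xs,ys)])
        a=Q@ux;b=Q@uy
        e=lambda t:(np.percentile(t,3),np.percentile(t,97))
        print(n,st[i],"x-ext",np.round(e(a),1),"y-ext",np.round(e(b),1),"cen",np.round(ux*np.mean(e(a))+uy*np.mean(e(b)),1))
to([452,43,150],ux)
E
```

```text
top [262 197  26  20 463] x-ext [429.4 479.4] y-ext [-114.4  -49.7] cen [460.  -40.5]
top [233 199  26  21 479] x-ext [427.7 478.5] y-ext [-32.2  33.2] cen [451.2  41.5]
top [203 201  25  20 462] x-ext [429.1 479. ] y-ext [ 53.5 116.9] cen [444.5 126. ]
scene [224 165  24  17 336] x-ext [429.3 485.8] y-ext [-115.1  -48.8] cen [463.1 -40.1]
scene [250 169  24  17 334] x-ext [428.5 484.1] y-ext [-31.6  33.7] cen [454.3  42.4]
scene [277 174  24  17 342] x-ext [430.6 485.7] y-ext [ 53.5 118.8] cen [448.5 127.3]
rot opt 1 [ 2.1554e+00 -9.0000e-04  6.0000e-03] deg [61.7 -0.   0.2]
rot opt -1 [-4.1278e+00 -6.8000e-03 -1.0000e-03] deg [-118.3   -0.2   -0. ]
pos [437.  206.6 204.5] axes [[0.001, -0.92, 0.392], [-0.003, 0.392, 0.92], [-1.0, -0.002, -0.002]] lin [ 0.183  -0.2593 -0.482 ]
```

```bash
python3 -m jog '[{"linear":[0.0,-0.1,-0.2],"rotation":[0.5,0,0],"grip":85},{"linear":[0,-0.1,-0.24],"rotation":[1,0,0],"grip":85},{"linear":[0,-0.1,-0.24],"rotation":[1,0,0],"grip":85},{"linear":[0,-0.1,-0.24],"rotation":[1,0,0],"grip":85},{"linear":[0,-0.1,-0.24],"rotation":[1,0,0],"grip":85}]'
python3 -m jog '[{"linear":[0.0,0,0],"rotation":[0.5,0,0],"grip":85},{"linear":[0,0,0],"rotation":[1,0,0],"grip":85},{"linear":[0,0,0],"rotation":[1,0,0],"grip":85},{"linear":[0,0,0],"rotation":[1,0,0],"grip":85},{"linear":[0,0,0],"rotation":[1,0,0],"grip":85}]'
python3 - <<'E'
from h import *
th=np.radians(5.2);ux=np.array([np.cos(th),np.sin(th)])
print(sense()["joints"]);to([445.3,126.9,150],ux)
E
```

```text
time_s: 5.77
eef_pos: [436.5, 128.1, 204.7]
ee_rot: [0.668, -0.232, 0.668, 0.23]
force: [-0.1, -0.3, 0.2]
grip_width: 0.997
time_s: 6.18
eef_pos: [436.5, 128.4, 204.7]
ee_rot: [0.705, -0.06, 0.704, 0.059]
force: [0.1, 0.1, -0.6]
grip_width: 0.994
[ 0.02903544  0.18255003  1.73823482 -0.00265411  1.21937083 -0.13861707]
rot opt 1 [0.1556 0.0024 0.0052] deg [4.5 0.1 0.2]
rot opt -1 [-6.1276e+00 -8.0000e-03  3.6000e-03] deg [-1.755e+02 -2.000e-01  1.000e-01]
pos [436.5 128.4 204.7] axes [[0.002, -0.168, 0.986], [-0.002, 0.986, 0.168], [-1.0, -0.003, 0.001]] lin [ 0.1823 -0.0093  0.0278]
```

```bash
python3 -m jog '[{"linear":[0.1,-0.01,0.028],"rotation":[0.156,0,0.005],"grip":85},{"linear":[0.2,-0.01,0.028],"rotation":[0.156,0,0.005],"grip":85},{"linear":[0.3,-0.01,0.027],"rotation":[0.156,0,0.005],"grip":85},{"linear":[0.38,-0.01,0.027],"rotation":[0.156,0,0.005],"grip":85},{"linear":[0.45,-0.01,0.027],"rotation":[0.156,0,0.005],"grip":85},{"linear":[0.5,-0.01,0.027],"rotation":[0.156,0,0.005],"grip":85},{"linear":[0.51,-0.01,0.027],"rotation":[0.156,0,0.005],"grip":85},{"linear":[0.51,-0.01,0.027],"rotation":[0.156,0,0.005],"grip":85}]'
python3 - <<'E'
from h import *
th=np.radians(5.2);ux=np.array([np.cos(th),np.sin(th)])
to([445.3,126.9,51],ux)
grab("scene","d1",(220,125,350,245),4.5)
E
```

```text
time_s: 6.85
eef_pos: [444.9, 126.6, 51.2]
ee_rot: [0.706, -0.034, 0.706, 0.034]
force: [0.4, 0.2, 0.5]
grip_width: 0.996
rot opt 1 [ 0.0112 -0.0009 -0.    ] deg [ 0.3 -0.  -0. ]
rot opt -1 [-6.272e+00  0.000e+00 -1.400e-03] deg [-179.7    0.    -0. ]
pos [444.9 126.6  51.2] axes [[-0.0, -0.096, 0.995], [-0.0, 0.995, 0.096], [-1.0, 0.0, -0.0]] lin [0.0006 0.001  0.0013]
```

View pics/d1.png

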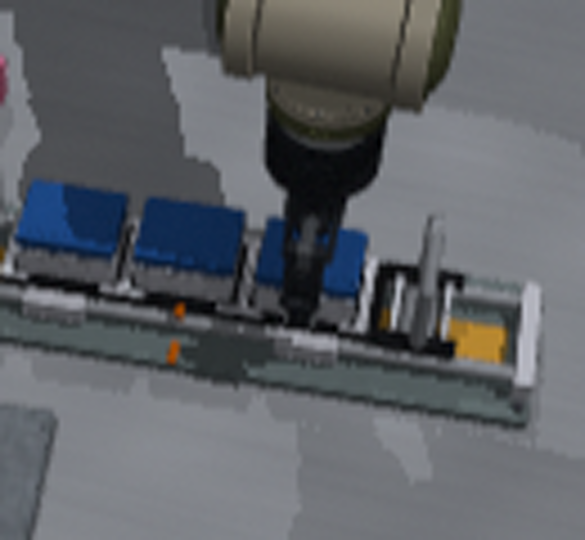

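The near finger stands at crop (305,270), mid-lid of tin c (258–368). I'll close at 60 N.

```bash
python3 -m jog '[{"linear":[0,0,0],"rotation":[0,0,0],"grip":50},{"linear":[0,0,0],"rotation":[0,0,0],"grip":50},{"linear":[0,0,0],"rotation":[0,0,0],"grip":50},{"linear":[0,0,0],"rotation":[0,0,0],"grip":50},{"linear":[0,0,0],"rotation":[0,0,0],"grip":50},{"linear":[0,0,0],"rotation":[0,0,0],"grip":50},{"linear":[0,0,0],"rotation":[0,0,0],"grip":50}]' 60
python3 - <<'E'
from h import *
s=sense();print(s["grip_width"]*85.4,s["force"],s["wrist_torque"],s["eef_pos"])
E
```

```text
time_s: 7.48
eef_pos: [446.1, 126.6, 53.2]
ee_rot: [0.707, -0.034, 0.705, 0.034]
force: [-1.5, 0.7, 7.3]
grip_width: 0.624
53.25178233662631 [-1.5007737   0.67899022  7.31575427] [-0.02305136  0.36991049 -0.03640388] [446.10620278 126.62257899  53.24594879]
```

```bash
python3 -m jog '[{"linear":[-0.02,0,0],"rotation":[0,0,0],"grip":50},{"linear":[-0.07,0,0],"rotation":[0,0,0],"grip":50},{"linear":[-0.14,0,0],"rotation":[0,0,0],"grip":50},{"linear":[-0.22,0,0],"rotation":[0,0,0],"grip":50},{"linear":[-0.30,0,0],"rotation":[0,0,0],"grip":50},{"linear":[-0.37,0,0],"rotation":[0,0,0],"grip":50},{"linear":[-0.40,0,0],"rotation":[0,0,0],"grip":50},{"linear":[-0.40,0,0],"rotation":[0,0,0],"grip":50},{"linear":[-0.40,0,0],"rotation":[0,0,0],"grip":50},{"linear":[-0.40,0,0],"rotation":[0,0,0],"grip":50}]'
python3 - <<'E'
from h import *
s=sense();print(s["grip_width"]*85.4,s["force"],s["wrist_torque"],s["eef_pos"])
E
Z='{"linear":[0,0,0],"rotation":[0,0,0],"grip":50}'
python3 -m jog '[{"linear":[0,0,0],"rotation":[0,0,0.25],"grip":50},{"linear":[0,0,0],"rotation":[0,0,0.5],"grip":50},{"linear":[0,0,0],"rotation":[0,0,0.75],"grip":50},{"linear":[0,0,0],"rotation":[0,0,0.75],"grip":50},{"linear":[0,0,0],"rotation":[0,0,0.75],"grip":50},{"linear":[0,0,0],"rotation":[0,0,0.75],"grip":50},{"linear":[0,0,0],"rotation":[0,0,0.5],"grip":50},{"linear":[0,0,0],"rotation":[0,0,0.25],"grip":50},{"linear":[0,0,0],"rotation":[0,0,0],"grip":50},{"linear":[0,0,0],"rotation":[0,0,0],"grip":50},{"linear":[0,0,0],"rotation":[0,0,0],"grip":50},{"linear":[0,0,0],"rotation":[0,0,0],"grip":50},{"linear":[0,0,0],"rotation":[0,0,0],"grip":50}]'
python3 - <<'E'
from h import *
s=sense();print(s["force"],s["wrist_torque"],s["tau"])
E
python3 -m jog '[{"linear":[0,0,0],"rotation":[0,0,0],"grip":50}]'
python3 - <<'E'
from h import *
s=sense();print(s["force"],s["wrist_torque"])
E
python3 -m jog '[{"linear":[0,0,0],"rotation":[0,0,-0.25],"grip":50},{"linear":[0,0,0],"rotation":[0,0,-0.5],"grip":50},{"linear":[0,0,0],"rotation":[0,0,-0.75],"grip":50},{"linear":[0,0,0],"rotation":[0,0,-0.75],"grip":50},{"linear":[0,0,0],"rotation":[0,0,-0.75],"grip":50},{"linear":[0,0,0],"rotation":[0,0,-0.75],"grip":50},{"linear":[0,0,0],"rotation":[0,0,-0.5],"grip":50},{"linear":[0,0,0],"rotation":[0,0,-0.25],"grip":50},{"linear":[0,0,0],"rotation":[0,0,0],"grip":50},{"linear":[0,0,0],"rotation":[0,0,0],"grip":50},{"linear":[0,0,0],"rotation":[0,0,0],"grip":50},{"linear":[0,0,0],"rotation":[0,0,0],"grip":50},{"linear":[0,0,0],"rotation":[0,0,0],"grip":50}]'
python3 - <<'E'
from h import *
s=sense();print(s["force"],s["wrist_torque"],s["tau"])
E
python3 -m jog '[{"linear":[0,0,0],"rotation":[0,0,0],"grip":50}]'
python3 - <<'E'
from h import *
s=sense();print(s["force"],s["wrist_torque"])
grab("scene","e1",(220,95,350,215),4.5)
E
```

```text
time_s: 8.32
eef_pos: [445.1, 126.6, 172.0]
ee_rot: [0.707, -0.034, 0.706, 0.034]
force: [-0.5, 0.3, -2.0]
grip_width: 0.625
53.35513530413155 [-0.53890274  0.33677685 -1.96839077] [0.0193897  0.0068094  0.01404369] [445.07199764 126.56135885 172.01057968]
time_s: 9.4
eef_pos: [445.1, 126.3, 171.8]
ee_rot: [0.707, -0.033, 0.706, 0.034]
force: [0.7, 0.7, -1.5]
grip_width: 0.624
[ 0.68696356  0.70962097 -1.54805919] [-0.01212069  0.0412438  -0.0326498 ] [ 7.84312841e-01 -3.59748280e+01 -2.41951096e+01  3.88041884e-02
  3.42850988e-03 -1.40438718e-02]
time_s: 9.48
eef_pos: [445.1, 125.7, 171.7]
ee_rot: [0.706, -0.032, 0.706, 0.034]
force: [-0.5, 0.3, -1.4]
grip_width: 0.624
[-0.4527469   0.30429744 -1.36063678] [-0.01109355  0.00850215 -0.02614688]
time_s: 10.57
eef_pos: [445.0, 125.9, 171.6]
ee_rot: [0.706, -0.033, 0.706, 0.034]
force: [0.9, -0.5, -1.4]
grip_width: 0.618
[ 0.87954448 -0.51754646 -1.3646693 ] [ 0.0276285  -0.02474457  0.04035339] [-7.65878968e-01 -3.60051942e+01 -2.42330056e+01 -2.85709376e-02
 -4.83949785e-03  1.26259873e-02]
time_s: 10.65
eef_pos: [444.8, 126.5, 171.5]
ee_rot: [0.706, -0.034, 0.706, 0.034]
force: [1.5, -0.4, -1.0]
grip_width: 0.623
[ 1.49429088 -0.39336848 -1.02228461] [-0.00256242 -0.03434681 -0.02032058]
```

View pics/e1.png

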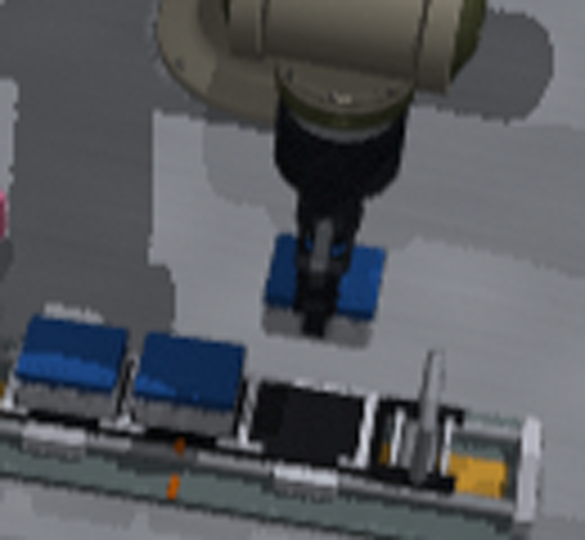

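Tin c weighs about 1.5 N, less than the 180 g loose thing alone, and the torque barely differs between tilts. I'll take a few more still readings.

```bash
for i in 1 2 3 4 5; do python3 -m jog '[{"linear":[0,0,0],"rotation":[0,0,0],"grip":50}]' >/dev/null; python3 -c "
from h import *
s=sense();print(s['force'].round(2),s['wrist_torque'].round(3))"; done; python3 -c "
from h import *
to([445.3,126.9,53.2],(np.cos(np.radians(5.2)),np.sin(np.radians(5.2))))"
```

```text
[-0.19 -0.34 -0.37] [-0.008  0.055 -0.011]
[-0.6   0.23 -1.67] [0.03  0.023 0.03 ]
[-0.2  -0.24 -0.89] [ 0.025  0.015 -0.003]
[ 0.61 -0.23 -0.73] [ 0.022  0.031 -0.019]
[-0.21  0.01 -0.92] [-0.011  0.007 -0.03 ]
rot opt 1 [ 0.0178 -0.002   0.0023] deg [ 0.5 -0.1  0.1]
rot opt -1 [-6.2654e+00 -3.6000e-03 -3.2000e-03] deg [-1.795e+02 -1.000e-01 -1.000e-01]
pos [444.3 128.1 171.2] axes [[-0.001, -0.099, 0.995], [-0.001, 0.995, 0.099], [-1.0, -0.001, -0.001]] lin [ 0.3932 -0.0039  0.0032]
```

```bash
python3 -m jog '[{"linear":[0.08,-0.005,0.005],"rotation":[0.018,-0.002,0.002],"grip":50},{"linear":[0.18,-0.005,0.005],"rotation":[0.018,-0.002,0.002],"grip":50},{"linear":[0.27,-0.005,0.005],"rotation":[0.018,-0.002,0.002],"grip":50},{"linear":[0.33,-0.005,0.005],"rotation":[0.018,-0.002,0.002],"grip":50},{"linear":[0.36,-0.005,0.005],"rotation":[0.018,-0.002,0.002],"grip":50},{"linear":[0.38,-0.005,0.005],"rotation":[0.018,-0.002,0.002],"grip":50},{"linear":[0.39,-0.005,0.005],"rotation":[0.018,-0.002,0.002],"grip":50},{"linear":[0.392,-0.005,0.005],"rotation":[0.018,-0.002,0.002],"grip":50},{"linear":[0.392,-0.005,0.005],"rotation":[0.018,-0.002,0.002],"grip":50}]'
python3 - <<'E'
from h import *
s=sense();print(s["grip_width"]*85.4,s["force"],s["wrist_torque"],s["eef_pos"])
grab("scene","f1",(220,125,350,245),4.5)
E
```

```text
time_s: 11.87
eef_pos: [446.4, 126.7, 54.3]
ee_rot: [0.707, -0.032, 0.706, 0.032]
force: [-0.2, -0.1, -1.8]
grip_width: 0.623
53.16897683366576 [-0.18480711 -0.09974119 -1.77427841] [-0.00774723  0.01236389 -0.02005   ] [446.40270747 126.65316977  54.31106044]
```

View pics/f1.png

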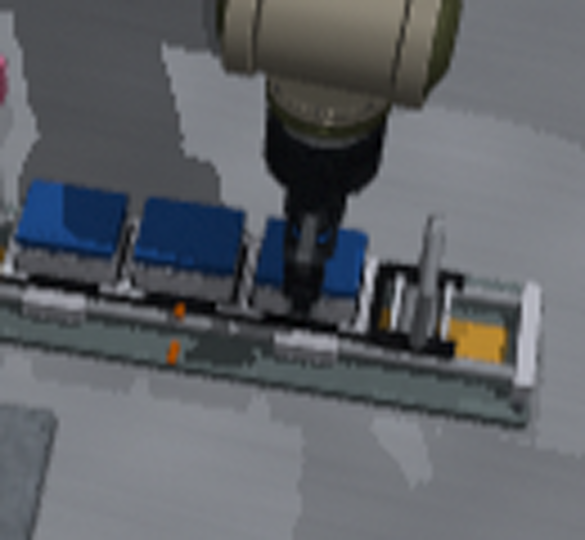

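Tin c sits in its nest just as before: lid at crop (258–368, 220–320). I'll release, rise and go to tin b.

```bash
python3 -m jog '[{"linear":[0.003,0,0],"rotation":[0,0,0],"grip":85},{"linear":[0.003,0,0],"rotation":[0,0,0],"grip":85},{"linear":[0.003,0,0],"rotation":[0,0,0],"grip":85},{"linear":[0.003,0,0],"rotation":[0,0,0],"grip":85},{"linear":[0.003,0,0],"rotation":[0,0,0],"grip":85},{"linear":[-0.1,0,0],"rotation":[0,0,0],"grip":85},{"linear":[-0.2,0,0],"rotation":[0,0,0],"grip":85},{"linear":[-0.3,0,0],"rotation":[0,0,0],"grip":85},{"linear":[-0.33,-0.10,0],"rotation":[0,0,0],"grip":85},{"linear":[-0.33,-0.22,0],"rotation":[0,0,0],"grip":85},{"linear":[-0.33,-0.28,0],"rotation":[0,0,0],"grip":85},{"linear":[-0.33,-0.28,0],"rotation":[0,0,0],"grip":85},{"linear":[-0.33,-0.28,0],"rotation":[0,0,0],"grip":85}]'
python3 - <<'E'
from h import *
to([453.8,43,51],(np.cos(np.radians(5.2)),np.sin(np.radians(5.2))))
grab("scene","g1",(220,125,350,245),4.5)
E
```

```text
time_s: 13.0
eef_pos: [453.9, 42.5, 153.4]
ee_rot: [0.707, -0.031, 0.706, 0.031]
force: [0.0, 0.4, 0.2]
grip_width: 0.996
rot opt 1 [-0.004   0.0033  0.0002] deg [-0.1  0.1  0. ]
rot opt -1 [ 6.2792e+00  3.0000e-04 -5.1000e-03] deg [ 1.799e+02  0.000e+00 -1.000e-01]
pos [453.9  42.5 153.4] axes [[0.002, -0.089, 0.996], [0.0, 0.996, 0.089], [-1.0, -0.0, 0.002]] lin [ 0.3415  0.0018 -0.0006]
```

View pics/g1.png

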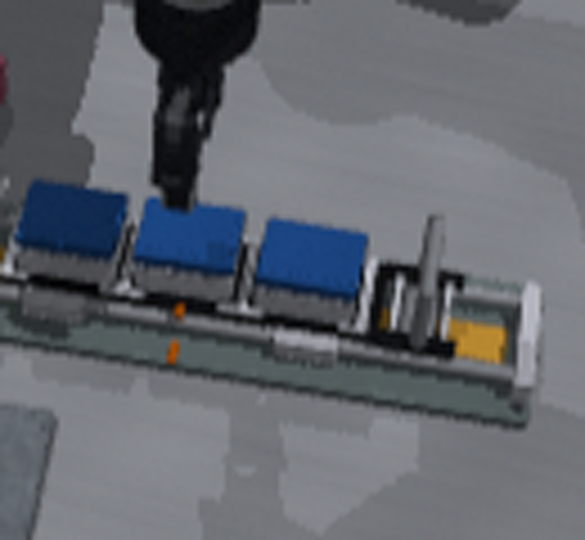

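Tin c stands seated at (312,270) and the pointer is on its mark at (178,310)/(173,352). Next I lower on tin b, grip and lift.

```bash
python3 -m jog '[{"linear":[0.1,0.002,0],"rotation":[0,0,0],"grip":85},{"linear":[0.2,0.002,0],"rotation":[0,0,0],"grip":85},{"linear":[0.28,0.002,0],"rotation":[0,0,0],"grip":85},{"linear":[0.33,0.002,0],"rotation":[0,0,0],"grip":85},{"linear":[0.34,0.002,0],"rotation":[0,0,0],"grip":85},{"linear":[0.34,0.002,0],"rotation":[0,0,0],"grip":85},{"linear":[0.34,0.002,0],"rotation":[0,0,0],"grip":50},{"linear":[0.34,0.002,0],"rotation":[0,0,0],"grip":50},{"linear":[0.34,0.002,0],"rotation":[0,0,0],"grip":50},{"linear":[0.34,0.002,0],"rotation":[0,0,0],"grip":50},{"linear":[0.34,0.002,0],"rotation":[0,0,0],"grip":50},{"linear":[0.34,0.002,0],"rotation":[0,0,0],"grip":50},{"linear":[0.34,0.002,0],"rotation":[0,0,0],"grip":50}]' 60
python3 -m jog '[{"linear":[-0.02,0,0],"rotation":[0,0,0],"grip":50},{"linear":[-0.07,0,0],"rotation":[0,0,0],"grip":50},{"linear":[-0.14,0,0],"rotation":[0,0,0],"grip":50},{"linear":[-0.22,0,0],"rotation":[0,0,0],"grip":50},{"linear":[-0.30,0,0],"rotation":[0,0,0],"grip":50},{"linear":[-0.37,0,0],"rotation":[0,0,0],"grip":50},{"linear":[-0.40,0,0],"rotation":[0,0,0],"grip":50},{"linear":[-0.40,0,0],"rotation":[0,0,0],"grip":50},{"linear":[-0.40,0,0],"rotation":[0,0,0],"grip":50},{"linear":[-0.40,0,0],"rotation":[0,0,0],"grip":50},{"linear":[-0.40,0,0],"rotation":[0,0,0],"grip":50}]'
for i in 1 2 3 4; do python3 -m jog '[{"linear":[0,0,0],"rotation":[0,0,0],"grip":50}]' >/dev/null; python3 -c "
from h import *
s=sense();print(s['force'].round(2),s['wrist_torque'].round(3))"; done
```

```text
time_s: 14.13
eef_pos: [454.5, 43.7, 52.6]
ee_rot: [0.708, -0.032, 0.705, 0.032]
force: [-1.1, 1.1, 6.2]
grip_width: 0.623
time_s: 15.05
eef_pos: [453.5, 43.8, 171.4]
ee_rot: [0.707, -0.032, 0.706, 0.032]
force: [-0.0, 0.4, -1.0]
grip_width: 0.626
[ 0.01 -0.48 -0.82] [-0.021 -0.014  0.011]
[-0.23 -0.02 -1.89] [-0.023  0.014  0.035]
[-1.11 -0.5  -0.65] [-0.045  0.047  0.044]
[-0.49 -0.02 -1.49] [0.042 0.033 0.012]
```

Tin b also reads about 1.2 N, so I'll run the tilt test with averaged readings rather than trust weight alone.

```bash
python3 -m jog '[{"linear":[0,0,0],"rotation":[0,0,0.25],"grip":50},{"linear":[0,0,0],"rotation":[0,0,0.5],"grip":50},{"linear":[0,0,0],"rotation":[0,0,0.75],"grip":50},{"linear":[0,0,0],"rotation":[0,0,0.9],"grip":50},{"linear":[0,0,0],"rotation":[0,0,0.9],"grip":50},{"linear":[0,0,0],"rotation":[0,0,0.9],"grip":50},{"linear":[0,0,0],"rotation":[0,0,0.9],"grip":50},{"linear":[0,0,0],"rotation":[0,0,0.7],"grip":50},{"linear":[0,0,0],"rotation":[0,0,0.5],"grip":50},{"linear":[0,0,0],"rotation":[0,0,0.3],"grip":50},{"linear":[0,0,0],"rotation":[0,0,0.1],"grip":50},{"linear":[0,0,0],"rotation":[0,0,0],"grip":50},{"linear":[0,0,0],"rotation":[0,0,0],"grip":50},{"linear":[0,0,0],"rotation":[0,0,0],"grip":50},{"linear":[0,0,0],"rotation":[0,0,0],"grip":50}]'
for i in 1 2 3 4 5 6; do python3 -m jog '[{"linear":[0,0,0],"rotation":[0,0,0],"grip":50}]' >/dev/null; python3 -c "
from h import *
s=sense();print(s['force'].round(2),s['wrist_torque'].round(3))"; done
python3 -m jog '[{"linear":[0,0,0],"rotation":[0,0,-0.25],"grip":50},{"linear":[0,0,0],"rotation":[0,0,-0.5],"grip":50},{"linear":[0,0,0],"rotation":[0,0,-0.75],"grip":50},{"linear":[0,0,0],"rotation":[0,0,-0.9],"grip":50},{"linear":[0,0,0],"rotation":[0,0,-0.9],"grip":50},{"linear":[0,0,0],"rotation":[0,0,-0.9],"grip":50},{"linear":[0,0,0],"rotation":[0,0,-0.9],"grip":50},{"linear":[0,0,0],"rotation":[0,0,-0.7],"grip":50},{"linear":[0,0,0],"rotation":[0,0,-0.5],"grip":50},{"linear":[0,0,0],"rotation":[0,0,-0.3],"grip":50},{"linear":[0,0,0],"rotation":[0,0,-0.1],"grip":50},{"linear":[0,0,0],"rotation":[0,0,0],"grip":50},{"linear":[0,0,0],"rotation":[0,0,0],"grip":50},{"linear":[0,0,0],"rotation":[0,0,0],"grip":50},{"linear":[0,0,0],"rotation":[0,0,0],"grip":50}]'
for i in 1 2 3 4 5 6; do python3 -m jog '[{"linear":[0,0,0],"rotation":[0,0,0],"grip":50}]' >/dev/null; python3 -c "
from h import *
s=sense();print(s['force'].round(2),s['wrist_torque'].round(3))"; done
```

```text
time_s: 16.63
eef_pos: [452.6, 44.2, 169.2]
ee_rot: [0.705, -0.031, 0.708, 0.033]
force: [0.4, -0.1, -1.1]
grip_width: 0.625
[-0.52 -1.15 -1.88] [-0.006  0.005  0.011]
[ 0.11  0.1  -1.02] [ 0.003  0.021 -0.019]
[ 0.11 -0.14 -0.68] [ 0.054 -0.064 -0.046]
[-0.15 -0.41 -1.49] [-0.008 -0.026 -0.001]
[ 0.1   1.04 -1.79] [0.011 0.039 0.003]
[-0.24  0.06  0.32] [-0.013  0.019 -0.072]
time_s: 18.38
eef_pos: [452.9, 42.1, 169.1]
ee_rot: [0.705, -0.029, 0.708, 0.032]
force: [0.9, 1.2, -1.6]
grip_width: 0.623
[ 0.24 -0.14 -1.12] [ 0.006  0.014 -0.018]
[-0.33  0.29 -1.13] [-0.008  0.035 -0.008]
[-0.75  0.82 -0.54] [0.002 0.001 0.045]
[ 0.01  0.34 -1.73] [ 0.002 -0.022  0.029]
[-0.83  0.13 -0.54] [-0.004  0.018  0.005]
[ 0.24  0.56 -1.23] [ 0.061 -0.021 -0.011]
```

Mean torque is equal on both sides (0.007 vs 0.010 N m, where about 0.056 would be expected), so tin b is silent. It goes back.

```bash
python3 -c "
from h import *
to([454.5,43.7,53.4],(np.cos(np.radians(5.2)),np.sin(np.radians(5.2))))"
```

```text
rot opt 1 [-0.0008 -0.0059 -0.0025] deg [-0.  -0.2 -0.1]
rot opt -1 [ 6.2823e+00 -3.9000e-03  9.3000e-03] deg [ 1.8e+02 -1.0e-01  3.0e-01]
pos [452.6  44.  169. ] axes [[-0.003, -0.09, 0.996], [0.001, 0.996, 0.09], [-1.0, 0.001, -0.003]] lin [ 0.3855 -0.0022  0.0074]
```

```bash
python3 -m jog '[{"linear":[0.08,-0.002,0.007],"rotation":[0,-0.006,-0.002],"grip":50},{"linear":[0.18,-0.002,0.007],"rotation":[0,-0.006,-0.002],"grip":50},{"linear":[0.27,-0.002,0.007],"rotation":[0,-0.006,-0.002],"grip":50},{"linear":[0.33,-0.002,0.007],"rotation":[0,-0.006,-0.002],"grip":50},{"linear":[0.36,-0.002,0.007],"rotation":[0,-0.006,-0.002],"grip":50},{"linear":[0.375,-0.002,0.007],"rotation":[0,-0.006,-0.002],"grip":50},{"linear":[0.385,-0.002,0.007],"rotation":[0,-0.006,-0.002],"grip":50},{"linear":[0.385,-0.002,0.007],"rotation":[0,-0.006,-0.002],"grip":50},{"linear":[0.385,-0.002,0.007],"rotation":[0,-0.006,-0.002],"grip":50}]'
python3 - <<'E'
from h import *
s=sense();print(s["force"],s["eef_pos"])
grab("scene","i1",(220,125,350,245),4.5)
E
```

```text
time_s: 19.63
eef_pos: [455.0, 43.7, 54.4]
ee_rot: [0.707, -0.032, 0.706, 0.032]
force: [0.1, -0.2, -0.9]
grip_width: 0.624
[ 0.11712927 -0.1568118  -0.93446857] [454.98060017  43.68335111  54.37377956]
```

View pics/i1.png

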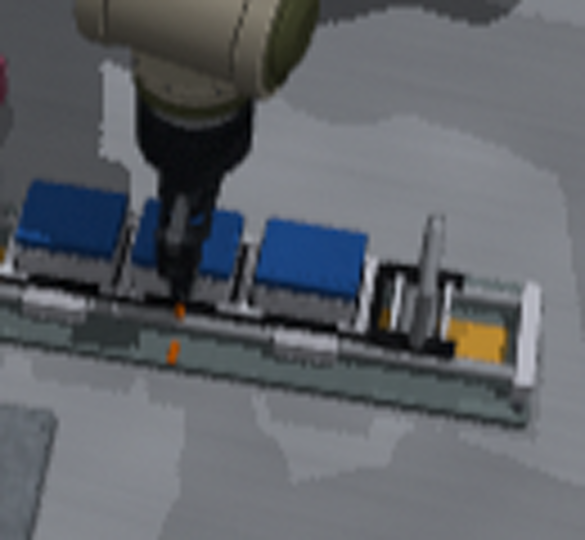

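Tin b is back in its nest, lid at crop (135–245, 200–300). I'll release and go to tin a, whose gripper envelope keeps over 20 mm from the hood edge.

```bash
python3 -m jog '[{"linear":[0.003,0,0],"rotation":[0,0,0],"grip":85},{"linear":[0.003,0,0],"rotation":[0,0,0],"grip":85},{"linear":[0.003,0,0],"rotation":[0,0,0],"grip":85},{"linear":[0.003,0,0],"rotation":[0,0,0],"grip":85},{"linear":[0.003,0,0],"rotation":[0,0,0],"grip":85},{"linear":[-0.1,0,0],"rotation":[0,0,0],"grip":85},{"linear":[-0.2,0,0],"rotation":[0,0,0],"grip":85},{"linear":[-0.3,0,0],"rotation":[0,0,0],"grip":85},{"linear":[-0.33,-0.10,0],"rotation":[0,0,0],"grip":85},{"linear":[-0.33,-0.22,0],"rotation":[0,0,0],"grip":85},{"linear":[-0.33,-0.28,0],"rotation":[0,0,0],"grip":85},{"linear":[-0.33,-0.28,0],"rotation":[0,0,0],"grip":85},{"linear":[-0.33,-0.28,0],"rotation":[0,0,0],"grip":85}]'
python3 - <<'E'
from h import *
to([461.5,-40.1,51],(np.cos(np.radians(5.2)),np.sin(np.radians(5.2))))
grab("scene","j1",(180,125,350,245),4.5);grab("top","j1t",(155,170,395,250),3.3)
E
```

```text
time_s: 20.77
eef_pos: [462.3, -40.4, 153.3]
ee_rot: [0.707, -0.031, 0.706, 0.031]
force: [-0.7, 0.0, -0.1]
grip_width: 0.995
rot opt 1 [-0.0045  0.0031 -0.0002] deg [-0.1  0.1 -0. ]
rot opt -1 [ 6.2787e+00 -3.0000e-04 -4.9000e-03] deg [ 1.799e+02 -0.000e+00 -1.000e-01]
pos [462.3 -40.4 153.3] axes [[0.002, -0.088, 0.996], [0.0, 0.996, 0.088], [-1.0, 0.0, 0.002]] lin [ 0.3411  0.0012 -0.0031]
```

View pics/j1.png

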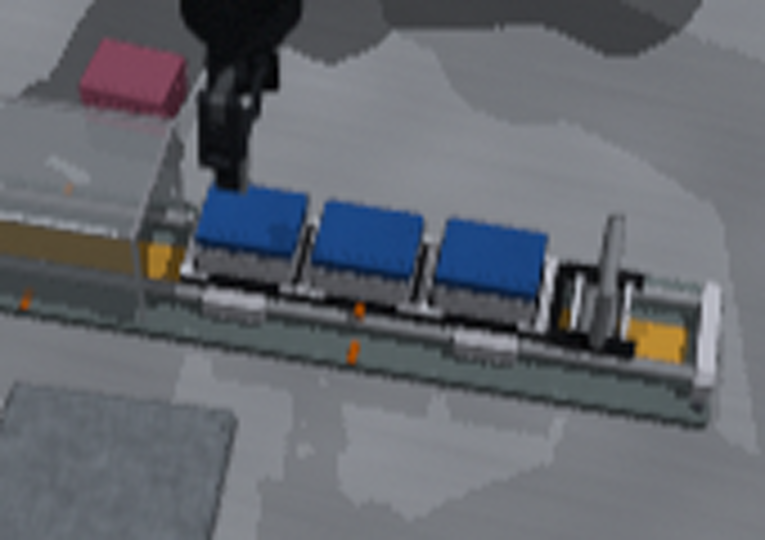

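View pics/j1t.png

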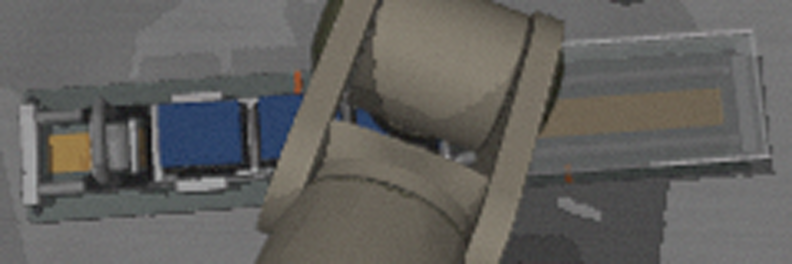

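All three tins are seated at scene crop (250,230), (367,245) and (490,262), and the pointer is on its mark at (358,310)/(352,350). I'll grip and lift tin a.

```bash
python3 -m jog '[{"linear":[0.1,0.001,-0.001],"rotation":[0,0,0],"grip":85},{"linear":[0.2,0.001,-0.001],"rotation":[0,0,0],"grip":85},{"linear":[0.28,0.001,-0.001],"rotation":[0,0,0],"grip":85},{"linear":[0.33,0.001,-0.001],"rotation":[0,0,0],"grip":85},{"linear":[0.34,0.001,-0.001],"rotation":[0,0,0],"grip":85},{"linear":[0.34,0.001,-0.001],"rotation":[0,0,0],"grip":85},{"linear":[0.34,0.001,-0.001],"rotation":[0,0,0],"grip":50},{"linear":[0.34,0.001,-0.001],"rotation":[0,0,0],"grip":50},{"linear":[0.34,0.001,-0.001],"rotation":[0,0,0],"grip":50},{"linear":[0.34,0.001,-0.001],"rotation":[0,0,0],"grip":50},{"linear":[0.34,0.001,-0.001],"rotation":[0,0,0],"grip":50},{"linear":[0.34,0.001,-0.001],"rotation":[0,0,0],"grip":50},{"linear":[0.34,0.001,-0.001],"rotation":[0,0,0],"grip":50}]' 80
python3 -m jog '[{"linear":[-0.02,0,0],"rotation":[0,0,0],"grip":50},{"linear":[-0.07,0,0],"rotation":[0,0,0],"grip":50},{"linear":[-0.14,0,0],"rotation":[0,0,0],"grip":50},{"linear":[-0.22,0,0],"rotation":[0,0,0],"grip":50},{"linear":[-0.30,0,0],"rotation":[0,0,0],"grip":50},{"linear":[-0.37,0,0],"rotation":[0,0,0],"grip":50},{"linear":[-0.43,0,0],"rotation":[0,0,0],"grip":50},{"linear":[-0.46,0,0],"rotation":[0,0,0],"grip":50},{"linear":[-0.46,0,0],"rotation":[0,0,0],"grip":50},{"linear":[-0.46,0,0],"rotation":[0,0,0],"grip":50},{"linear":[-0.46,0,0],"rotation":[0,0,0],"grip":50}]'
for i in 1 2 3 4 ; do python3 -m jog '[{"linear":[0,0,0],"rotation":[0,0,0],"grip":50}]' >/dev/null; python3 -c "
from h import *
s=sense();print(s['force'].round(2),s['wrist_torque'].round(3))"; done
```

```text
time_s: 21.95
eef_pos: [462.4, -39.1, 52.6]
ee_rot: [0.707, -0.032, 0.705, 0.032]
force: [-2.3, 0.6, 8.3]
grip_width: 0.62
time_s: 22.87
eef_pos: [461.4, -38.8, 189.4]
ee_rot: [0.707, -0.032, 0.706, 0.032]
force: [0.2, -0.8, -6.2]
grip_width: 0.622
[-0.5   0.91 -5.7 ] [ 0.02  -0.034  0.009]
[ 0.67 -0.25 -5.76] [ 0.035 -0.005  0.07 ]
[-0.23 -0.58 -4.51] [ 0.001 -0.01  -0.002]
[-0.55 -0.51 -5.29] [-0.007 -0.012  0.022]
```

Tin a weighs about 5.4 N. I'll run the same tilt test on it.

```bash
python3 -m jog '[{"linear":[0,0,0],"rotation":[0,0,0.25],"grip":50},{"linear":[0,0,0],"rotation":[0,0,0.5],"grip":50},{"linear":[0,0,0],"rotation":[0,0,0.75],"grip":50},{"linear":[0,0,0],"rotation":[0,0,0.9],"grip":50},{"linear":[0,0,0],"rotation":[0,0,0.9],"grip":50},{"linear":[0,0,0],"rotation":[0,0,0.9],"grip":50},{"linear":[0,0,0],"rotation":[0,0,0.9],"grip":50},{"linear":[0,0,0],"rotation":[0,0,0.7],"grip":50},{"linear":[0,0,0],"rotation":[0,0,0.5],"grip":50},{"linear":[0,0,0],"rotation":[0,0,0.3],"grip":50},{"linear":[0,0,0],"rotation":[0,0,0.1],"grip":50},{"linear":[0,0,0],"rotation":[0,0,0],"grip":50},{"linear":[0,0,0],"rotation":[0,0,0],"grip":50},{"linear":[0,0,0],"rotation":[0,0,0],"grip":50},{"linear":[0,0,0],"rotation":[0,0,0],"grip":50}]'
for i in 1 2 3 4 5 6; do python3 -m jog '[{"linear":[0,0,0],"rotation":[0,0,0],"grip":50}]' >/dev/null; python3 -c "
from h import *
s=sense();print(s['force'].round(2),s['wrist_torque'].round(3))"; done
python3 -m jog '[{"linear":[0,0,0],"rotation":[0,0,-0.25],"grip":50},{"linear":[0,0,0],"rotation":[0,0,-0.5],"grip":50},{"linear":[0,0,0],"rotation":[0,0,-0.75],"grip":50},{"linear":[0,0,0],"rotation":[0,0,-0.9],"grip":50},{"linear":[0,0,0],"rotation":[0,0,-0.9],"grip":50},{"linear":[0,0,0],"rotation":[0,0,-0.9],"grip":50},{"linear":[0,0,0],"rotation":[0,0,-0.9],"grip":50},{"linear":[0,0,0],"rotation":[0,0,-0.7],"grip":50},{"linear":[0,0,0],"rotation":[0,0,-0.5],"grip":50},{"linear":[0,0,0],"rotation":[0,0,-0.3],"grip":50},{"linear":[0,0,0],"rotation":[0,0,-0.1],"grip":50},{"linear":[0,0,0],"rotation":[0,0,0],"grip":50},{"linear":[0,0,0],"rotation":[0,0,0],"grip":50},{"linear":[0,0,0],"rotation":[0,0,0],"grip":50},{"linear":[0,0,0],"rotation":[0,0,0],"grip":50}]'
for i in 1 2 3 4 5 6; do python3 -m jog '[{"linear":[0,0,0],"rotation":[0,0,0],"grip":50}]' >/dev/null; python3 -c "
from h import *
s=sense();print(s['force'].round(2),s['wrist_torque'].round(3))"; done
```

```text
time_s: 24.45
eef_pos: [460.0, -38.2, 186.3]
ee_rot: [0.704, -0.031, 0.708, 0.034]
force: [-0.3, 0.7, -4.7]
grip_width: 0.624
[-0.05 -0.91 -5.82] [ 0.009 -0.018  0.025]
[ 0.07 -0.12 -5.32] [ 0.031 -0.006  0.004]
[-0.11 -0.87 -5.15] [ 0.016 -0.022  0.031]
[-0.21  0.91 -5.83] [ 0.09  -0.023 -0.066]
[-0.04  0.16 -5.72] [ 0.059 -0.033 -0.005]
[-0.52 -0.09 -6.06] [ 0.023 -0.024  0.039]
time_s: 26.2
eef_pos: [460.1, -40.2, 186.0]
ee_rot: [0.704, -0.029, 0.708, 0.033]
force: [-0.4, 0.8, -5.1]
grip_width: 0.618
[-0.06  0.82 -5.27] [-0.019 -0.014 -0.015]
[ 0.25  0.27 -5.56] [-0.06  -0.013  0.013]
[-0.48 -0.07 -4.87] [-0.059  0.015  0.016]
[-0.29  0.25 -5.03] [ 0.035 -0.048 -0.   ]
[-0.51 -0.2  -4.5 ] [-0.027 -0.     0.012]
[-0.13 -0.41 -5.3 ] [-0.002  0.017  0.002]
```

The torque about x flips from +0.038 to −0.022 N m. That 0.060 shift matches the expected 0.056, so tin a is the rattler. I'll give it a short shake along its y, then carry it to the pad.

```bash
python3 -m jog '[{"linear":[0,0.06,0],"rotation":[0,0,0],"grip":50},{"linear":[0,0.06,0],"rotation":[0,0,0],"grip":50},{"linear":[0,-0.04,0],"rotation":[0,0,0],"grip":50},{"linear":[0,-0.04,0],"rotation":[0,0,0],"grip":50},{"linear":[0,0.06,0],"rotation":[0,0,0],"grip":50},{"linear":[0,0.06,0],"rotation":[0,0,0],"grip":50},{"linear":[0,-0.04,0],"rotation":[0,0,0],"grip":50},{"linear":[0,-0.04,0],"rotation":[0,0,0],"grip":50},{"linear":[0,0,0],"rotation":[0,0,0],"grip":50},{"linear":[0,0,0],"rotation":[0,0,0],"grip":50},{"linear":[0,0,0],"rotation":[0,0,0],"grip":50}]'
python3 -c "
from h import *
print(sense()['force'],sense()['grip_width']*85.4)
to([663.5,-83.1,180],(np.cos(np.radians(5.2)),np.sin(np.radians(5.2))))"
```

```text
time_s: 27.62
eef_pos: [459.9, -38.0, 186.1]
ee_rot: [0.704, -0.032, 0.708, 0.034]
force: [-0.5, -0.6, -6.0]
grip_width: 0.618
[-0.47386149 -0.60348325 -5.97195696] 52.77389995804037
rot opt 1 [ 0.0033 -0.0105 -0.007 ] deg [ 0.1 -0.3 -0.2]
rot opt -1 [-6.2799  0.011  -0.0165] deg [-179.9    0.3   -0.5]
pos [459.9 -38.  186.1] axes [[-0.006, -0.092, 0.996], [0.003, 0.996, 0.092], [-1.0, 0.003, -0.005]] lin [ 0.0163 -0.2124  0.662 ]
```

```bash
python3 -m jog '[{"linear":[0,-0.02,0.05],"rotation":[0,-0.01,-0.007],"grip":50},{"linear":[0,-0.05,0.15],"rotation":[0,-0.01,-0.007],"grip":50},{"linear":[0,-0.08,0.25],"rotation":[0,-0.01,-0.007],"grip":50},{"linear":[0.005,-0.115,0.36],"rotation":[0,-0.01,-0.007],"grip":50},{"linear":[0.01,-0.15,0.46],"rotation":[0,-0.01,-0.007],"grip":50},{"linear":[0.015,-0.18,0.55],"rotation":[0,-0.01,-0.007],"grip":50},{"linear":[0.016,-0.20,0.62],"rotation":[0,-0.01,-0.007],"grip":50},{"linear":[0.016,-0.21,0.65],"rotation":[0,-0.01,-0.007],"grip":50},{"linear":[0.016,-0.212,0.662],"rotation":[0,-0.01,-0.007],"grip":50},{"linear":[0.016,-0.212,0.662],"rotation":[0,-0.01,-0.007],"grip":50},{"linear":[0.016,-0.212,0.662],"rotation":[0,-0.01,-0.007],"grip":50},{"linear":[0.016,-0.212,0.662],"rotation":[0,-0.01,-0.007],"grip":50},{"linear":[0.016,-0.212,0.662],"rotation":[0,-0.01,-0.007],"grip":50},{"linear":[0.016,-0.212,0.662],"rotation":[0,-0.01,-0.007],"grip":50}]'
python3 - <<'E'
from h import *
s=sense();print(s["force"],s["dq"].round(3))
to([663.5,-83.1,180],(np.cos(np.radians(5.2)),np.sin(np.radians(5.2))))
grab("scene","k1",(125,105,350,275),3.5);grab("top","k1t",(155,100,395,250),3.3)
E
```

```text
time_s: 28.78
eef_pos: [663.2, -82.9, 180.5]
ee_rot: [0.706, -0.033, 0.706, 0.033]
force: [0.6, 0.7, -5.3]
grip_width: 0.614
[ 0.61884489  0.68781243 -5.31570022] [-0.001  0.002 -0.004  0.001 -0.     0.001]
rot opt 1 [0.0035 0.     0.0003] deg [0.1 0.  0. ]
rot opt -1 [-6.2797e+00 -4.0000e-04  1.0000e-04] deg [-179.9   -0.     0. ]
pos [663.2 -82.9 180.5] axes [[0.0, -0.092, 0.996], [-0.0, 0.996, 0.092], [-1.0, -0.0, 0.0]] lin [ 0.0017 -0.0009  0.001 ]
```

View pics/k1.png

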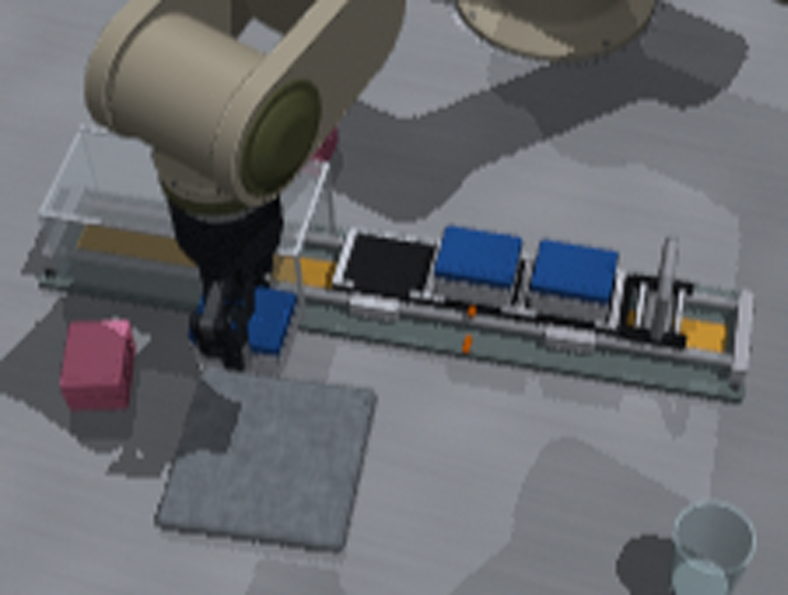

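View pics/k1t.png

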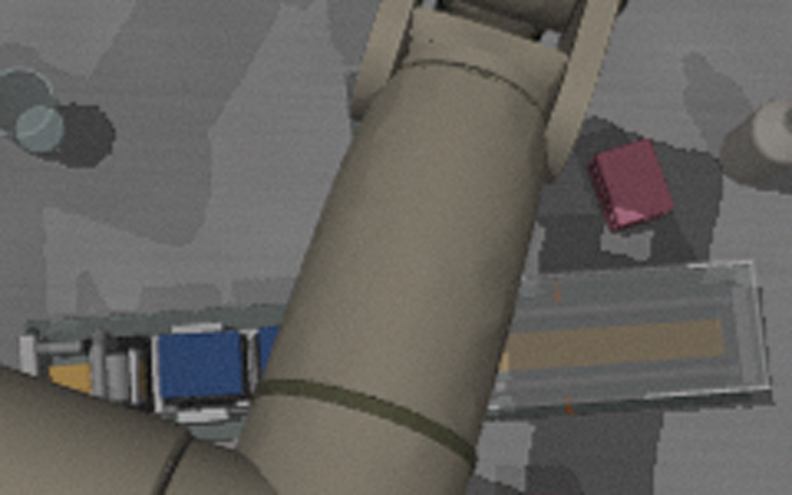

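Tin a hangs level in the fingers at scene crop (245,325). Nests 2 and 3 are filled at (478,255) and (573,270), and the pointer is on its mark. One numeric check of the tin's position remains.

```bash
python3 - <<'E'
from h import *
d=np.load("pics/k1.npy");p=np.load("pics/k1c.npy");hsv=cv2.cvtColor(p,cv2.COLOR_RGB2HSV)
m=cv2.inRange(hsv,(100,90,25),(128,255,255));k,l,st,ce=cv2.connectedComponentsWithStats(m)
for i in range(1,k):
    if st[i,4]<40: continue
    ys,xs=np.nonzero(l==i);Q=np.array([pt("scene",x,y,d[y,x]) for x,y in zip(xs,ys)])
    print(ce[i],st[i,4],np.median(Q,0).round(1),np.percentile(Q,2,0).round(1),np.percentile(Q,98,0).round(1))
E
python3 -m jog '[{"linear":[0,0,0],"rotation":[0,0,0],"grip":50},{"linear":[0,0,0],"rotation":[0,0,0],"grip":50},{"linear":[0,0,0],"rotation":[0,0,0],"grip":50},{"linear":[0,0,0],"rotation":[0,0,0],"grip":50},{"linear":[0,0,0],"rotation":[0,0,0],"grip":50},{"linear":[0,0,0],"rotation":[0,0,0],"grip":50}]'
```

```text
[261.21893491 178.0887574 ] 338 [459.9  42.7  86.3] [428.9   8.3  78.9] [485.   76.7  91.4]
[288.75213675 182.27920228] 351 [449.8 128.1  86.3] [420.5  93.4  76.2] [474.8 161.2  90.3]
[201.456621   195.68493151] 219 [665.2 -63.6 214.1] [634.3 -80.8 205.2] [689.2 -49.1 257.3]
time_s: 29.38
eef_pos: [663.3, -82.9, 180.3]
ee_rot: [0.706, -0.033, 0.706, 0.033]
force: [-0.3, 0.7, -5.3]
grip_width: 0.619
```

The tin's lid top is at z ≈ 214 mm, so its centre is near 193 mm. It spans x 634–689 mm and ends at y ≈ −49 mm, which puts its centre at about (663, −83), over the pad's middle. Handing in.

```bash
python3 -c "
from rig import *
print(finish_job())"
```

```text
the job is handed in; nothing more can be done
None
```

I slid the carriage to the next station by its handle, then lifted and tilted the tins one at a time. The rattling tin is tin_a, which started in nest_1. I put silent tins c and b back in their own nests. I also gave tin a a short shake, then handed in at 29.4 s of the 72 s allowed. The hand-in gave no verdict.

- **Which tin rattles:** After tilting tin a to each side, its level wrist torque differed by about 0.060 N m; a loose 180 g thing sliding 32 mm should give about 0.056. Tin b showed about 0.003 N m. Tin c's torque readings were noisy and inconclusive. I ruled it out by weight: it read about 1.1 to 1.5 N, less than the 1.8 N the loose thing alone weighs.
- **Handover pose:** Tin a is held level at 80 N, its centre near (663, −83, 193) mm over the pad's middle at about (663.5, −83). Joint speeds were about zero.
- **Carriage and tins b and c:** The last picture shows the pointer on its mark and both lid tops at 86 mm, as expected.
- **Disagreements:** Some position measurements from the two cameras differed by a few millimetres. I used the values that agreed with where the handle was gripped, and all three grasps came out centred.
- **Not measured at the end:** I did not measure the beaker, bottle and brush after the start; no move passed near them.

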